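# Park the tumble mixer's drum heavy side down

## Robot

A 7-joint arm with a two-finger parallel gripper is mounted at the origin on a cart in front of the work surface, level with it; the furniture and walls round the work are solid. World frame = base frame: x ahead of the robot, y to its left, z up, the work surface at z = 0. Lengths are in m, angles in rad, forces in N, time in s.
With the tool pointing down it reaches from about 0.4 to 0.925 m from the base axis. Payload 4.1 kg.
Tool frame: the origin (TCP) lies at the very end of the fingers, on their centre line; the grasp point (between the pads) lies grip_depth behind it (grip_depth is the distance from the TCP to the grasp point, in m); z points along the fingers, y is the direction in which the jaws open and shut (so a half turn about z gives the same grasp; the last joint's range is limited). The gripper opens to 85 mm and grips with 20 to 120 N. Pads are 22 mm wide; open, the fingers measure 114 mm over their backs; the gripper's body (76 mm by 85 mm) begins 54 mm behind the grasp point. The pads swing forward as they close: fully open they stand 13 mm farther back than shut.
Start: joints at [-1.233, 0.398, 0.045, 1.537, -0.019, 1.207, -0.051], TCP at [0.275, 0.589, 0.231] pointing down, gripper open.
Joint ranges: [-2.82, 2.82], [-0.49, 2.23], [-1.37, 1.46], [0, 2.46], [-1.36, 4.5], [0.23, 2], [-2.94, 2.94]. Speed limits (rad/s): [2.57, 2.57, 3.14, 3.14, 3.14, 3.14, 3.14].

## Interface

Orientations are given as a unit quaternion [x, y, z, w].
In Python, from workcell import observe, snapshot, finish_job, grip_depth gives the robot as it stands.
- The arm moves only by the tool play_rows, never from a script. Its argument "steps" is a list of rows, each a list of 6 numbers: the shift along the tool's x, y, z in units of 30 mm (1.0 is 30 mm), then the turn, a rotation vector about the tool's x, y, z in units of 6 degrees (1.0 is 6 degrees). In form: [[dx, dy, dz, ax, ay, az], ...]. A call has 1 to 10 rows; each row is the pose to reach, as a shift and turn from the pose commanded when the call began, along the tool's axes at that moment; what a row does not reach only later rows make up. A row lasts 1/10 s, in which the tool goes at most 50 mm and 8.59 degrees, less where a joint would pass 70% of its speed; a pose out of reach is approached as far as the arm can. A call with a gripper value outside its range is refused whole. "hand" is the finger opening in mm, from 0 to 85.4, set as the call begins (left out, the last holds). The fingers move at their own pace and stop on an object; "force" is the grip in N (left out, the last holds). Time passes only in rows, so rows that repeat a pose let the fingers close. It gives the time, the measured TCP pose, the force and the opening at its end, in the units of the state.
- observe(): the state, without advancing time (a new reading comes with each control period).
- snapshot(name): name is "scene" or "top"; returns a dict with "img" (400x640x3 uint8, red, green, blue), "fx", "fy", "cx", "cy" (pixels), "position" and "orientation" of the camera in the world. Camera axes: x right, y up, looking along -z (the intrinsics and any distortion apply to the point x, -y, -z); pixel columns grow to the right and rows downward; lengths in m; the calibration is good to about 2 mm. A picture is of the moment at which its call begins. There is no depth.
- finish_job(): hands the job in, once; it reports no verdict.
The state is a dict: "time": time; "q": joint angles; "qd": joint speeds; "joint_efforts": joint torques, N m; "tool_pos": TCP position; "ee_rot": TCP orientation; "force": force on the tool from outside, world axes, zero at the start; "ft_torque": the same for the moment, N m; "grip_width": opening from 0.0 (shut) to 1.0 (fully open).
Only numpy, scipy, OpenCV 4.12 (cv2) and the standard library are available. Lean on these libraries where they do the work, as an engineer would, in place of code of your own. Each camera call takes 0.05 s, during which the arm holds its last target. There are 200 camera calls.

## Task

The closed drum of the tumble mixer has a heavy pot clamped inside it on one side, and nothing outside shows which. Lift the clear guard out of its slot in front of the drum and stand it upright in the empty middle slot of the wooden plate rack; then take the drum by its rim, turn it by hand to feel which side is heavy, and bring that side to the bottom. Finish while still holding the rim, with the drum at rest heavy side down, so that it cannot swing round when I free the drive; leave the glass plates and the other things on the bench where they are.

Things in the scene. Friction and masses are not known exactly. Their poses are not given: they have to be found in the camera images.
- tumbler: bench tumble mixer, fixed: grey base 250x220 mm, white gear housing behind (124 wide, 173 high), a drum on a level axle before it. Origin: centre of the base's underside; x level along the axle, from drum to housing; y to the left seen from the front; z up. The black guard slot lies 104 mm before the origin, 9 mm wide, 20 deep (floor at z 18 mm, rim at 38)
- drum (a joint): turn of the drum, rad, grows clockwise seen from the front (top goes to the mixer's -y, right); 0 with the red screw on top; endless in practice. Gear drag of about 0.56 N m keeps it wherever it is left. A hidden pot of about 1.2 kg, 36 mm off the axle (load_point in the rules: its centre; no sensor gives it), pulls its side down with 0.36 to 0.51 N m times the sine of its angle from the bottom
- drum_axis (a point): centre of the drum, on the axle, in the middle plane of its rim, 128 mm above the worktop; fixed to the mixer, axes as the mixer's. The rim is an aluminium flange, radius 60 to 90 mm and 14 mm thick; white covers of radius 60 mm bulge 28 mm to either side of its middle plane, a steel nut 10 mm more in front
- drum_mark (a point): red screw head on the drum's front cover, 44 mm off the axle; turns with the drum. It only shows the turn: the heavy side lies at another angle from it each time, and never starts near the bottom. At the rim the heavy side is felt as 4 to 6 N on top of some 6.5 N of drag, with it or against it
- guard: loose clear guard plate, 6 mm thick (x), 184 wide (y), 236 high with its grip strip, 0.22 to 0.35 kg; stands upright in the mixer's slot. Origin: centre of its lower edge; z up along the plate, x across it
- guard_grip (a point): middle of the grey grip strip on the guard's top edge (14 mm thick, 80 wide, 26 high), 224 mm above the guard's lower edge
- plate_rack: wooden plate rack, fixed, 120 (x) x 130 (y) mm, 43 high: three slots along y, side by side across x at -30, 0 and +30 mm, each cut through two end ribs, 10 mm wide (widening to 17 at the top), 31 deep, floor at z 12 mm. Origin: centre of its underside. The outer slots hold glass plates, the middle one is empty
- rack_slot (a point): centre of the middle slot's floor, 12 mm above the worktop, axes as the rack's
- glass_a: loose glass plate 5 mm thick, 120 wide, 75 high, upright in the rack's slot at x -30; origin at the centre of its lower edge; leave alone
- glass_b: the same in the slot at x +30; leave alone
- timer: white kitchen-style timer 62x66x19 mm, loose, origin under its centre; leave alone
- tape_yellow: roll of yellow tape, 72 mm across, 18 high, lying flat, loose, origin under its centre; leave alone
- bottle_green: white bottle with green cap, 52x58x135 mm, loose, origin under its centre; leave alone
- parafilm: white roll of film, 52 mm across, 50 high, loose, origin under its centre; leave alone

How it is judged:
By the outcome, as a careful person would: the job done as asked, in the order asked, and still so for the second after the job is handed in, while the arm keeps its last pose, push and grip.
It also fails if it takes over 72 s, if anything falls off the work surface, if the arm or the gripper's body presses on something with over 40 N, if the wrist force passes 120 N, or if a joint passes its speed limit or range.

## Working session

There is one attempt and no reset: what is moved stays moved. The work goes in short steps, Python scripts to look and compute and a tool call to move; the robot and the scene stay as the last step left them, time stands still between calls to the robot, and variables do not carry over. Pictures are saved under pics/ and viewed, about 8 in all and at most 12, crops included, and the job is handed in when it is done.

Besides the shell and the picture viewer there is one more tool, called after "Emit:" as a command line: name --pt "numbers of a row" for each row, then --argument value for the rest. play_rows: Moves the arm, as the interface text tells. Its arguments: {"type":"object","properties":{"steps":{"type":"array","items":{"type":"array","items":{"type":"number"}}},"hand":{"type":"number"},"force":{"type":"number"}},"required":["steps"]}

```bash
mkdir -p pics; ls; python3 - <<'E'
from workcell import *
import cv2
print(grip_depth if not callable(grip_depth) else grip_depth())
print(observe())
for n in("scene","top"):
    s=snapshot(n); cv2.imwrite(f"pics/{n}0.png",s["img"][:,:,::-1])
    print({k:v for k,v in s.items() if k!="img"})
E
```

```text
pics
0.0187
{'time': 0.0, 'q': array([-1.23299141,  0.39920368,  0.04502967,  1.53787708, -0.0186984 ,
        1.20690356, -0.05071253]), 'qd': array([-0.00030478,  0.0009401 ,  0.0010389 ,  0.00021405, -0.00057267,
        0.00050233, -0.00098656]), 'joint_efforts': array([ 6.22116258e-04, -4.75127470e+01,  1.36468437e+00, -2.54218286e+01,
        1.14774605e-02,  9.28682392e-03,  5.45339859e-06]), 'tool_pos': array([0.27469021, 0.58840458, 0.23025714]), 'ee_rot': array([ 2.16619416e-01,  9.76255631e-01, -9.74213197e-04, -1.46303704e-04]), 'force': array([-0.40613298, -0.28217179, -0.38774449]), 'ft_torque': array([-0.06150667, -0.001503  ,  0.00569272]), 'grip_width': 0.9980320147785485}
{'fx': 442.6426398987386, 'fy': 442.6426398987386, 'cx': 316.3608823440737, 'cy': 197.11320820280488, 'position': array([-0.25407499, -0.81722813,  0.83434803]), 'orientation': array([ 0.46854745, -0.17197833, -0.32303637,  0.80407353])}
{'fx': 474.5157814453918, 'fy': 474.5157814453918, 'cx': 317.4017617700143, 'cy': 199.41227569004798, 'position': array([0.42519623, 0.04551066, 1.49779454]), 'orientation': array([-0.01675547,  0.02956777,  0.71127241, -0.70209441])}
```

View pics/scene0.png

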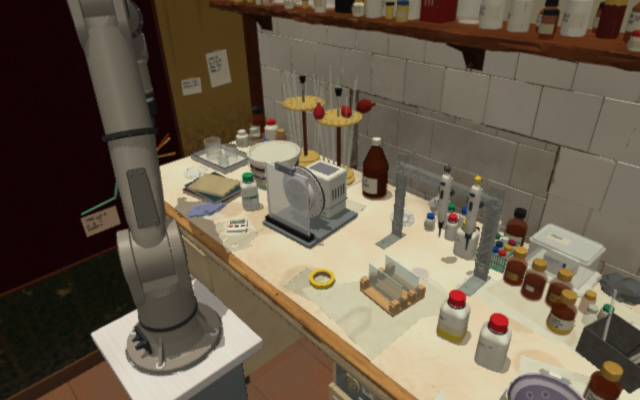

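View pics/top0.png

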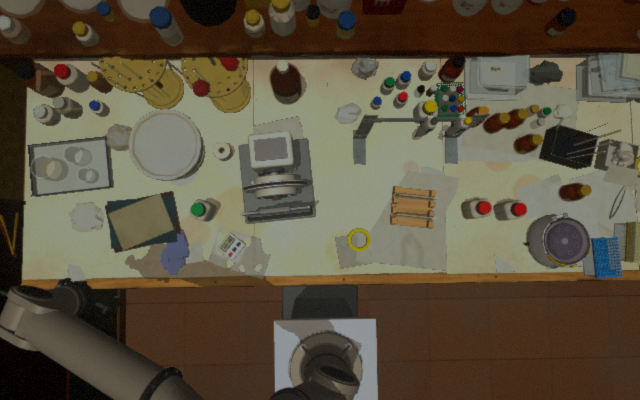

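The scene view shows the mixer around (310,200) with the clear guard at (290,200), and the rack at (393,285). In the top view the mixer is at (277,180), the rack at (413,207), and a grey gantry stands at (405,125). Next I'll look at enlarged crops.

```bash
python3 - <<'E'
import cv2,numpy as np
t=cv2.imread("pics/top0.png");s=cv2.imread("pics/scene0.png")
def c(im,u,v,w,h,k):return cv2.resize(im[v:v+h,u:u+w],None,fx=k,fy=k,interpolation=cv2.INTER_CUBIC)
a=np.hstack([c(t,230,120,100,110,4),c(t,380,165,90,110,4)[:440]])[:, :760]
cv2.imwrite("pics/ct.png",a)
b=np.hstack([c(s,255,150,110,100,4),c(s,350,245,85,100,4)])
cv2.imwrite("pics/cs.png",b)
E
```

```text
(no output)
```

View pics/ct.png

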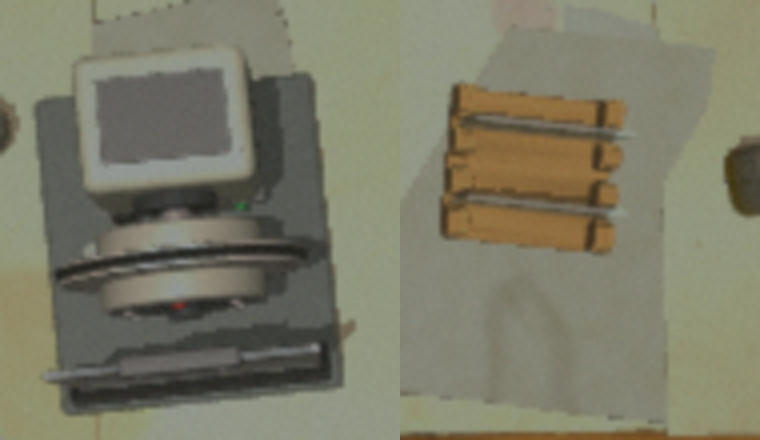

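View pics/cs.png

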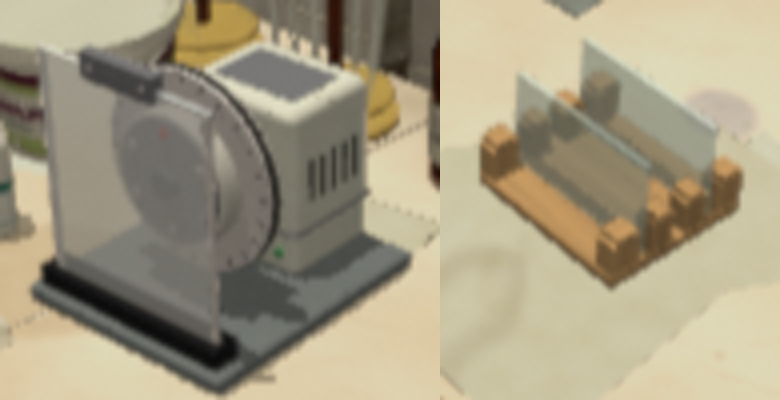

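The crops show the guard upright, with the strip centre at about top (275,210) and scene (285,168). The rack's middle slot is empty. The red screw is near the top of the drum. Next I convert these pixels to positions.

```bash
cat > h.py <<'E'
import numpy as np
from scipy.spatial.transform import Rotation as R
C={"scene":(442.6426,316.3609,197.1132,[-0.25407499,-0.81722813,0.83434803],[0.46854745,-0.17197833,-0.32303637,0.80407353]),
"top":(474.51578,317.40176,199.412276,[0.42519623,0.04551066,1.49779454],[-0.01675547,0.02956777,0.71127241,-0.70209441])}
def ray(n,u,v):
    f,cx,cy,p,q=C[n]; return np.array(p),R.from_quat(q).apply([(u-cx)/f,-(v-cy)/f,-1.])
def at(n,u,v,z):
    p,d=ray(n,u,v); return p+d*(z-p[2])/d[2]
def proj(n,P):
    f,cx,cy,p,q=C[n]; c=R.from_quat(q).inv().apply(np.array(P)-p); return np.c_[cx-f*c[...,0]/c[...,2],cy+f*c[...,1]/c[...,2]].squeeze()
def tri(u1,v1,u2,v2):
    p,d=ray("top",u1,v1);q,e=ray("scene",u2,v2)
    A=np.c_[d,-e];t=np.linalg.lstsq(A,q-p,rcond=None)[0]
    a,b=p+d*t[0],q+e*t[1]; return (a+b)/2,np.linalg.norm(a-b)
E
python3 - <<'E'
from h import *
np.set_printoptions(precision=4,suppress=True)
a=lambda x,y:(230+x/4,120+y/4); b=lambda x,y:(380+(x-400)/4,165+y/4)
cs=lambda x,y:(255+x/4,150+y/4); cr=lambda x,y:(350+(x-440)/4,245+y/4)
print("strip",[at("top",*a(*p),.254) for p in[(120,352),(238,345),(240,367),(120,375)]])
print("tri strip top",tri(*a(180,361),*cs(120,70)))
print("scene strip z.254",at("scene",*cs(120,70),.254))
L,Rr=at("top",*a(44,377),.228),at("top",*a(322,348),.228);print("guard ends",L,Rr,np.linalg.norm(L-Rr),np.arctan2(*(-(L-Rr)[[0,1]])[[0,1]]*[1,-1]))
H=[at("top",*a(*p),.173) for p in[(77,58),(240,48),(252,185),(88,195)]];print("housing",H,np.mean(H,0))
B=[at("top",*a(*p),.02) for p in[(38,100),(312,74),(340,385),(62,412)]];print("base",B,np.mean(B,0))
rim=[at("top",*a(*p),.128) for p in[(57,275),(310,250)]];print("rim",rim,np.mean(rim,0))
K=[at("top",*b(*p),.043) for p in[(452,85),(626,100),(612,252),(442,236)]];print("rack",K,np.mean(K,0),[np.linalg.norm(K[i]-K[i-1]) for i in range(4)])
G=[(465,120),(630,134),(455,197),(622,213)];g=[at("top",*b(*p),.087) for p in G];print("glass",g)
K2=[at("scene",*cr(*p),.043) for p in[(497,127),(617,222),(725,163)]];print("rack scene",K2)
g2=[at("scene",*cr(*p),.087) for p in[(583,40),(717,128),(518,75),(652,167)]];print("glass scene",g2)
E
```

```text
strip [array([0.486, 0.173, 0.254]), array([0.4896, 0.0958, 0.254 ]), array([0.4752, 0.0946, 0.254 ]), array([0.4709, 0.1731, 0.254 ])]
tri strip top (array([0.4802, 0.1343, 0.2455]), np.float64(0.0005630667902549019))
scene strip z.254 [0.4698 0.1203 0.254 ]
guard ends [0.4712 0.2264 0.228 ] [0.4882 0.0407 0.228 ] 0.18648924423021776 0.0913768504982929
housing [array([0.6976, 0.2104, 0.173 ]), array([0.7036, 0.0956, 0.173 ]), array([0.6062, 0.0882, 0.173 ]), array([0.6004, 0.2031, 0.173 ])] [0.6519 0.1493 0.173 ]
base [array([0.696 , 0.2601, 0.02  ]), array([0.7145, 0.045 , 0.02  ]), array([0.4696, 0.0263, 0.02  ]), array([0.4514, 0.2422, 0.02  ])] [0.5829 0.1434 0.02  ]
rim [array([0.5484, 0.2311, 0.128 ]), array([0.5644, 0.0481, 0.128 ])] [0.5564 0.1396 0.128 ]
rack [array([ 0.5583, -0.2155,  0.043 ]), array([ 0.5451, -0.35  ,  0.043 ]), array([ 0.428 , -0.3357,  0.043 ]), array([ 0.442, -0.205,  0.043])] [ 0.4934 -0.2766  0.043 ] [np.float64(0.11674399443228545), np.float64(0.13520981092146234), np.float64(0.11792916264113326), np.float64(0.13147134489554346)]
glass [array([ 0.5279, -0.2167,  0.087 ]), array([ 0.5159, -0.3403,  0.087 ]), array([ 0.4704, -0.2078,  0.087 ]), array([ 0.4569, -0.3325,  0.087 ])]
rack scene [array([ 0.458 , -0.2114,  0.043 ]), array([ 0.4435, -0.3253,  0.043 ]), array([ 0.5372, -0.3402,  0.043 ])]
glass scene [array([ 0.5274, -0.226 ,  0.087 ]), array([ 0.5168, -0.3438,  0.087 ]), array([ 0.4676, -0.2198,  0.087 ]), array([ 0.4583, -0.3374,  0.087 ])]
```

```bash
cat >> h.py <<'E'
def down(psi): # tool down, jaw y at azimuth psi
    y=np.array([np.cos(psi),np.sin(psi),0]); z=np.array([0,0,-1.]); return R.from_matrix(np.c_[np.cross(y,z),y,z])
def rel(P,Rt,o):
    R0=R.from_quat(o["ee_rot"]); d=R0.inv().apply(np.array(P)-o["tool_pos"])/.03
    w=(R0.inv()*Rt).as_rotvec()/np.radians(6); return np.round(np.r_[d,w],2)
E
python3 - <<'E'
from h import *
from workcell import observe
o=observe()
print(rel([.480,.134,.32],down(.088),o), rel(list(o["tool_pos"][:2])+[.32],down(.088),o))
print("gantry bar", tri(370,120,402,155),tri(455,120,500,190))
E
```

```text
[-1.261e+01 -1.084e+01 -2.970e+00 -2.000e-02  1.000e-02  9.990e+00] [-0.   -0.01 -2.99 -0.02  0.01  9.99]
gantry bar (array([ 0.71062151, -0.11809073,  0.28989015]), np.float64(0.006413744877465238)) (array([ 0.73447964, -0.37702891,  0.25726688]), np.float64(0.0679652019323281))
```

Emit:
play_rows --pt "0 0 -3 0 0 1" --pt "-2 -1.7 -3 0 0 2.4" --pt "-3.5 -3 -3 0 0 3.8" --pt "-5 -4.3 -3 0 0 5.2" --pt "-6.2 -5.4 -3 0 0 6.6" --pt "-7.5 -6.5 -3 0 0 8" --pt "-8.8 -7.6 -3 0 0 9.4" --pt "-10 -8.7 -3 0 0 10" --pt "-11.3 -9.8 -3 0 0 10" --pt "-12.6 -10.85 -3 0 0 10" --hand 50 --force 40

```text
time: 1.1
tool_pos: [0.4565, 0.1822, 0.3211]
ee_rot: [0.676, 0.737, 0.0, -0.0]
force: [0.8, 0.2, 0.1]
grip_width: 0.584
```

Emit:
play_rows --pt "0 0 0 0 0 0" --pt "0 0 0 0 0 0" --pt "0 0 0 0 0 0"

```text
time: 1.4
tool_pos: [0.4557, 0.1857, 0.3209]
ee_rot: [0.675, 0.738, -0.0, -0.0]
force: [0.2, 0.8, 0.3]
grip_width: 0.583
```

```bash
python3 - <<'E'
from h import *
from workcell import *
import cv2
o=observe()
print(o["tool_pos"],o["q"],rel([.480,.134,.223],down(.088),o),o["force"])
t=snapshot("top")["img"][:,:,::-1];s=snapshot("scene")["img"][:,:,::-1]
c=lambda im,u,v:cv2.resize(im[v:v+130,u:u+100],None,fx=4,fy=4,interpolation=cv2.INTER_CUBIC)
cv2.imwrite("pics/b.png",np.hstack([c(t,230,120),c(s,240,110)]))
E
```

```text
[0.4556527  0.18570805 0.32087605] [-0.90165254  0.05204831  0.44964057  1.77955898 -0.02412992  1.31583582
 -0.35742477] [-1.79  0.66  3.26 -0.01 -0.    0.01] [0.2282281  0.79678184 0.30303852]
```

View pics/b.png

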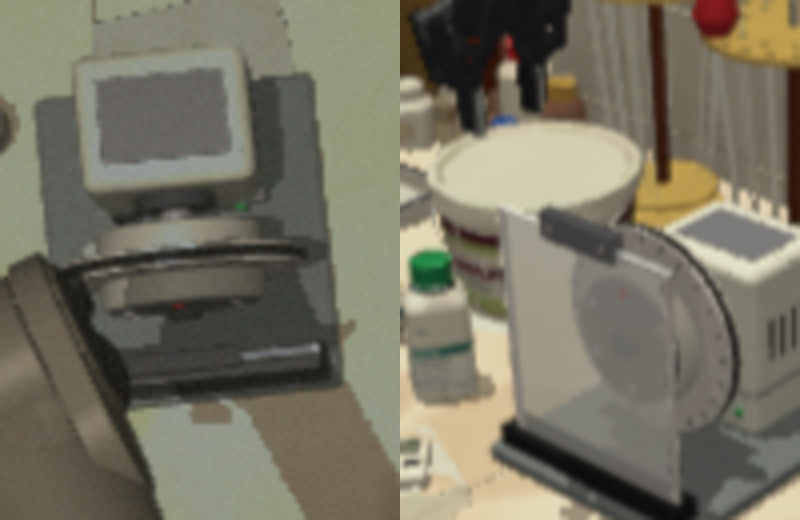

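The arm stopped about 5 cm short because of the speed cap. The guard is untouched, with the strip at scene (384,168)/crop. Next I move over the strip, then down.

Emit:
play_rows --pt "-1.0 0.3 0 0 0 0" --pt "-1.8 0.66 0 0 0 0" --pt "-1.8 0.66 0.8 0 0 0" --pt "-1.8 0.66 1.6 0 0 0" --pt "-1.8 0.66 2.4 0 0 0" --pt "-1.8 0.66 2.9 0 0 0" --pt "-1.8 0.66 3.26 0 0 0" --pt "-1.8 0.66 3.26 0 0 0" --pt "-1.8 0.66 3.26 0 0 0"

```text
time: 2.4
tool_pos: [0.4811, 0.1329, 0.2239]
ee_rot: [0.675, 0.738, 0.0, 0.0]
force: [-0.5, -0.5, 0.7]
grip_width: 0.585
```

Emit:
play_rows --pt "0 0 0 0 0 0" --pt "0 0 0 0 0 0" --pt "0 0 0 0 0 0" --pt "0 0 0 0 0 0" --pt "0 0 0 0 0 0" --pt "0 0 0 0 0 0" --hand 5

```text
time: 3.0
tool_pos: [0.4815, 0.1325, 0.2243]
ee_rot: [0.676, 0.737, 0.001, 0.0]
force: [-0.5, 0.1, 6.7]
grip_width: 0.156
```

Emit:
play_rows --pt "0 0 -0.3 0 0 0" --pt "0 0 -0.7 0 0 0" --pt "0 0 -1.2 0 0 0" --pt "0 0 -1.9 0 0 0" --pt "0 0 -2.6 0 0 0" --pt "0 0 -3.3 0 0 0" --pt "0 0 -3.9 0 0 0" --pt "0 0 -4 0 0 0" --force 60

```text
time: 3.8
tool_pos: [0.4816, 0.1323, 0.3457]
ee_rot: [0.676, 0.737, 0.002, 0.001]
force: [0.0, 0.2, -3.0]
grip_width: 0.15
```

```bash
python3 - <<'E'
from h import *
from workcell import *
o=observe()
print(o["tool_pos"],o["force"],rel([.4925,-.278,.344],down(-.10),o))
E
```

```text
[0.48159223 0.13231257 0.34573239] [ 4.59924301e-06  1.97078007e-01 -3.00382110e+00] [-13.66  -0.82   0.03   0.03  -0.02   1.78]
```

Emit:
play_rows --pt "-0.5 0 0 0 0 0.1" --pt "-1.5 -0.1 0 0 0 0.2" --pt "-2.5 -0.15 0 0 0 0.3" --pt "-3.5 -0.2 0 0 0 0.45" --pt "-4.5 -0.25 0 0 0 0.6" --pt "-5.5 -0.3 0 0 0 0.7" --pt "-6.5 -0.4 0 0 0 0.85" --pt "-7.5 -0.45 0 0 0 1.0" --pt "-8.5 -0.5 0 0 0 1.1" --pt "-9.5 -0.55 0 0 0 1.25"

```text
time: 4.8
tool_pos: [0.4873, -0.1554, 0.3421]
ee_rot: [0.723, 0.691, -0.001, -0.001]
force: [0.2, 0.7, -2.1]
grip_width: 0.153
```

Emit:
play_rows --pt "-1 -0.1 0 0 0 0.15" --pt "-2 -0.15 0 0 0 0.3" --pt "-3 -0.2 0 0 0 0.45" --pt "-3.8 -0.25 0 0 0 0.5" --pt "-4.1 -0.27 0 0 0 0.53" --pt "-4.1 -0.27 0 0 0 0.53" --pt "-4.1 -0.27 0 0 0 0.53" --pt "-4.1 -0.27 0 0 0 0.53"

```text
time: 5.6
tool_pos: [0.4761, -0.2738, 0.343]
ee_rot: [0.74, 0.672, 0.0, -0.001]
force: [0.8, 0.2, -2.3]
grip_width: 0.153
```

```bash
python3 - <<'E'
from h import *
from workcell import *
import cv2
o=observe()
print(o["tool_pos"],o["force"],rel([.4925,-.278,.344],down(-.10),o))
t=snapshot("top")["img"][:,:,::-1];s=snapshot("scene")["img"][:,:,::-1]
c=lambda im,u,v:cv2.resize(im[v:v+140,u:u+100],None,fx=4,fy=4,interpolation=cv2.INTER_CUBIC)
cv2.imwrite("pics/c.png",np.hstack([c(t,365,145),c(s,345,190)]))
E
```

```text
[ 0.47610159 -0.27382355  0.34300416] [ 0.83798753  0.21132725 -2.29376393] [-0.09  0.56 -0.03 -0.   -0.01  0.03]
```

View pics/c.png

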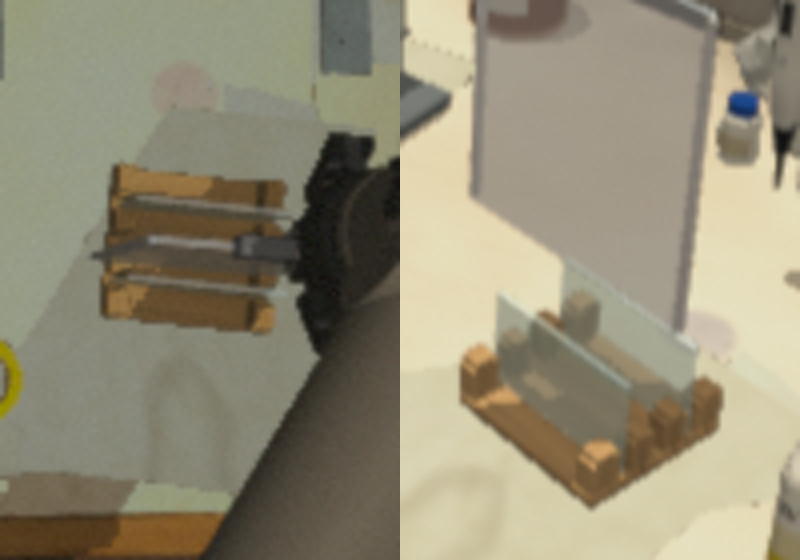

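```bash
python3 - <<'E'
from h import *
np.set_printoptions(precision=4,suppress=True)
n=lambda x,y:(345+(x-400)/4,190+y/4)
t=lambda x,y:(365+x/4,145+y/4)
print("low corners scene",at("scene",*n(475,197),.137),at("scene",*n(680,335),.137))
print("low-left top",at("top",*t(95,257),.137)," upper-left",at("top",*t(150,240),.355))
psi=-.1;y=np.array([-np.sin(psi),np.cos(psi),0]);c=np.array([.4761,-.2725,.137])
print("pred",c+.092*y,c-.092*y, proj("top",c+.092*y),t(95,257),proj("top",c+.092*y+[0,0,.21]),t(150,240))
E
```

```text
low corners scene [ 0.4869 -0.1804  0.137 ] [ 0.4678 -0.3613  0.137 ]
low-left top [ 0.4834 -0.1847  0.137 ]  upper-left [ 0.484  -0.1815  0.355 ]
pred [ 0.4853 -0.181   0.137 ] [ 0.4669 -0.364   0.137 ] [387.4219 208.6178] (388.75, 209.25) [401.6336 204.6333] (402.5, 205.0)
```

Emit:
play_rows --pt "-0.1 0.3 0 0 0 0" --pt "-0.1 0.55 0 0 0 0" --pt "-0.1 0.55 0 0 0 0" --pt "-0.1 0.55 0.7 0 0 0" --pt "-0.1 0.55 1.4 0 0 0" --pt "-0.1 0.55 2.0 0 0 0" --pt "-0.1 0.55 2.5 0 0 0" --pt "-0.1 0.55 2.9 0 0 0" --pt "-0.1 0.55 2.9 0 0 0" --pt "-0.1 0.55 2.9 0 0 0"

```text
time: 6.7
tool_pos: [0.492, -0.2805, 0.2567]
ee_rot: [0.741, 0.671, 0.0, 0.0]
force: [-0.2, -1.0, -1.9]
grip_width: 0.155
```

```bash
python3 - <<'E'
from h import *
from workcell import *
import cv2
o=observe()
print(o["tool_pos"],o["force"],rel([.4925,-.278,.218],down(-.10),o))
t=snapshot("top")["img"][:,:,::-1];s=snapshot("scene")["img"][:,:,::-1]
c=lambda im,u,v:cv2.resize(im[v:v+80,u:u+80],None,fx=5,fy=5,interpolation=cv2.INTER_CUBIC)
cv2.imwrite("pics/d.png",np.hstack([c(t,370,165),c(s,350,245)]))
E
```

```text
[ 0.49199715 -0.28053248  0.25674972] [-0.17416073 -1.00136866 -1.92438946] [0.09 0.01 1.29 0.   0.   0.  ]
```

View pics/d.png

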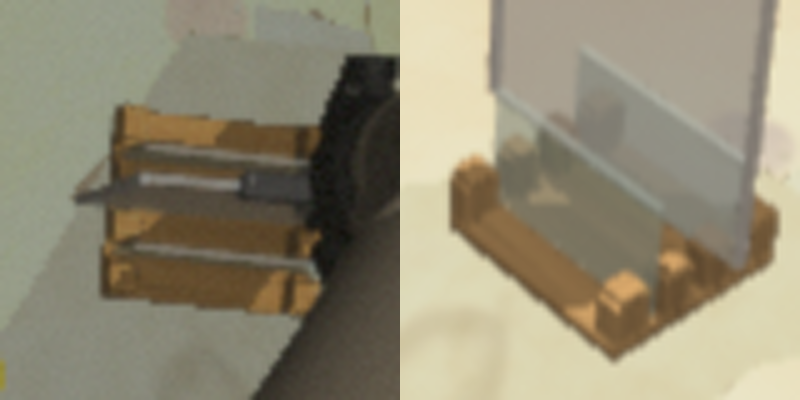

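The guard's lower edge is between the two glass plates and over the middle slot, with its near lower corner at crop (738,268). Now I lower it slowly.

Emit:
play_rows --pt "0 0 0.2 0 0 0" --pt "0 0 0.4 0 0 0" --pt "0 0 0.6 0 0 0" --pt "0 0 0.8 0 0 0" --pt "0 0 0.95 0 0 0" --pt "0 0 1.0 0 0 0" --pt "0 0 1.0 0 0 0"

```text
time: 7.5
tool_pos: [0.493, -0.2804, 0.2264]
ee_rot: [0.742, 0.671, 0.001, 0.001]
force: [3.1, -0.1, -1.7]
grip_width: 0.158
```

Emit:
play_rows --pt "0 0 0.1 0 0 0" --pt "0 0 0.2 0 0 0" --pt "0 0 0.27 0 0 0" --pt "0 0 0.27 0 0 0"

```text
time: 7.9
tool_pos: [0.494, -0.2794, 0.2206]
ee_rot: [0.741, 0.672, 0.002, 0.001]
force: [1.8, 3.7, 12.5]
grip_width: 0.152
```

Emit:
play_rows --pt "0 0.0 0 0 0 0" --pt "0 -0.05 0 0 0 0" --pt "0 -0.05 0 0 0 0" --pt "0 -0.05 0 0 0 0" --hand 26

```text
time: 8.3
tool_pos: [0.4894, -0.2798, 0.2176]
ee_rot: [0.741, 0.671, -0.0, -0.001]
force: [-0.2, 0.2, -0.1]
grip_width: 0.303
```

```bash
python3 - <<'E'
from h import *
from workcell import *
import cv2
o=observe()
print(o["tool_pos"],o["force"],o["grip_width"])
t=snapshot("top")["img"][:,:,::-1];s=snapshot("scene")["img"][:,:,::-1]
c=lambda im,u,v:cv2.resize(im[v:v+130,u:u+90],None,fx=4,fy=4,interpolation=cv2.INTER_CUBIC)
cv2.imwrite("pics/e.png",np.hstack([c(t,370,145),c(s,350,195)]))
E
```

```text
[ 0.48939604 -0.27984318  0.21756641] [-0.21285779  0.21355845 -0.1461982 ] 0.3029574642150345
```

View pics/e.png

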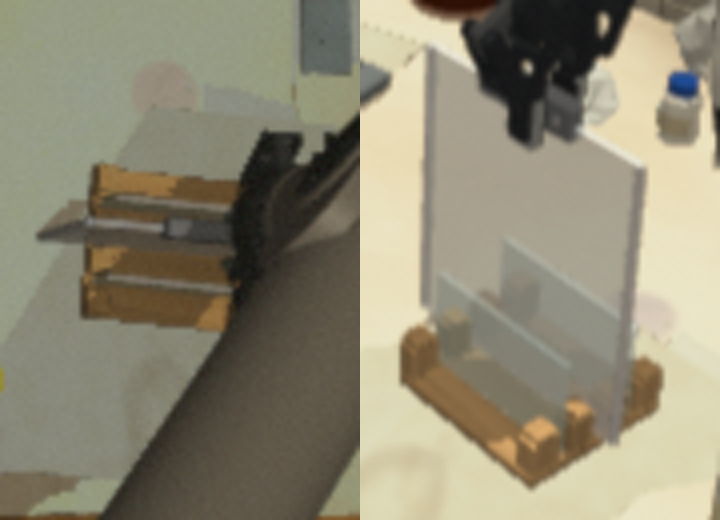

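The guard stands upright in the middle slot between the glass plates, with its near lower corner at about scene (413,305). Next I release it and go up.

Emit:
play_rows --pt "0 0.06 0 0 0 0" --pt "0 0.06 0 0 0 0" --pt "0 0.06 0 0 0 0" --pt "0 0.06 -0.4 0 0 0" --pt "0 0.06 -1 0 0 0" --pt "0 0.06 -2 0 0 0" --pt "0 0.06 -3 0 0 0" --pt "0 0.06 -4 0 0 0" --hand 45

```text
time: 9.2
tool_pos: [0.4918, -0.2805, 0.3405]
ee_rot: [0.742, 0.671, 0.0, 0.0]
force: [0.4, -0.7, -0.7]
grip_width: 0.527
```

```bash
python3 - <<'E'
from h import *
from workcell import *
np.set_printoptions(precision=4,suppress=True)
import cv2
o=observe()
print(o["tool_pos"],o["force"],o["grip_width"],rel([.556,.1395,.32],down(.088),o))
print("rim top",at("top",230+183/4,120+258/4,.218))
psi=-.1;y=np.array([-np.sin(psi),np.cos(psi),0]);c=np.array([.492,-.279,.012])
print(proj("scene",c-.092*y),proj("scene",c+.092*y+[0,0,.21]),proj("scene",c-.092*y+[0,0,.21]))
s=snapshot("scene")["img"][:,:,::-1]
cv2.imwrite("pics/f.png",cv2.resize(s[190:320,340:440],None,fx=5,fy=5,interpolation=cv2.INTER_CUBIC)[:600])
E
```

```text
[ 0.4918 -0.2805  0.3405] [ 0.3516 -0.7245 -0.6512] 0.5274341796042691 [14.14  0.73  0.68  0.01  0.   -1.79]
rim top [0.5508 0.1339 0.218 ]
[417.3403 310.9219] [370.4021 211.3586] [425.3806 243.9561]
```

View pics/f.png

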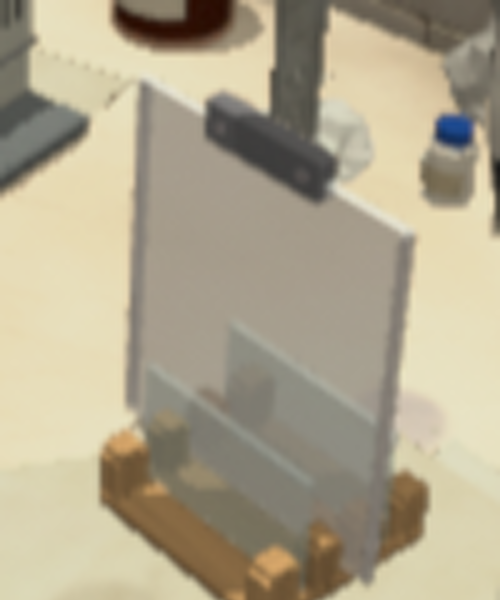

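```bash
cat > g.py <<'E'
from h import *
from scipy.optimize import least_squares
np.set_printoptions(precision=4,suppress=True)
# plate top height from scene0
def at_y(psi,c,s,z): return np.array([c[0]-s*np.sin(psi),c[1]+s*np.cos(psi),z])
for s,uv in((.092,(265,162)),(-.092,(308.75,177.5))):
    for z in(.228,.235,.24): print(z,proj("scene",at_y(.088,(.4795,.1335),s,z)),uv)
E
python3 g.py; python3 - <<'E'
from g import *
ob=np.array([(368.6,206.4),(422,237.4),(413,306.6),(366,271.4),(394.2,216.4)])
def f(p,h):
    x,y,z,psi,t=p  # t lean: top shift in guard x
    pts=[at_y(psi,(x+t*k,y),s,z+k) for s,k in((.092,h),(-.092,h),(-.092,0),(.092,0),(0,.235))]
    return (proj("scene",np.array(pts))-ob).ravel()
for h in(.21,.223,.236):
    r=least_squares(f,[.492,-.279,.012,-.1,0],args=(h,)); print(h,r.x,r.cost,r.fun.reshape(-1,2))
    g=lambda q:f([q[0],q[1],.012,-.1,q[2]],h)
    r=least_squares(g,[.492,-.279,0]); print(" fixed z",r.x,r.cost)
E
```

```text
0.228 [264.7741 164.4544] (265, 162)
0.235 [264.5856 162.4454] (265, 162)
0.24 [264.4503 161.0042] (265, 162)
0.228 [307.4514 181.9321] (308.75, 177.5)
0.235 [307.3638 179.8012] (308.75, 177.5)
0.24 [307.301 178.272] (308.75, 177.5)
0.228 [264.7741 164.4544] (265, 162)
0.235 [264.5856 162.4454] (265, 162)
0.24 [264.4503 161.0042] (265, 162)
0.228 [307.4514 181.9321] (308.75, 177.5)
0.235 [307.3638 179.8012] (308.75, 177.5)
0.24 [307.301 178.272] (308.75, 177.5)
0.21 [ 0.502  -0.2598  0.008  -0.1065  0.0234] 6.303669820290847 [[ 0.1463  1.3345]
 [-0.0456  1.9469]
 [ 0.2413 -0.2369]
 [-0.808  -0.8798]
 [ 0.375  -2.3089]]
 fixed z [ 0.4981 -0.263   0.0197] 6.54869921392514
0.223 [ 0.5159 -0.2511 -0.0087 -0.101   0.0106] 0.293733308956524 [[ 0.2885 -0.1855]
 [-0.2925 -0.3251]
 [ 0.2985  0.0487]
 [-0.1867  0.1334]
 [-0.0873  0.3561]]
 fixed z [ 0.496  -0.2674 -0.0088] 3.5396188844457726
0.236 [ 0.5328 -0.2401 -0.0283 -0.0936 -0.0014] 9.83022570186838 [[ 0.4511 -1.4582]
 [-0.631  -2.4758]
 [ 0.3252  0.0755]
 [ 0.4729  1.059 ]
 [-0.477   3.0197]]
 fixed z [ 0.4942 -0.2719 -0.0378] 21.496151758049862
```

Emit:
play_rows --pt "1 0 0 0 0 -0.2" --pt "2.2 0.1 0 0 0 -0.3" --pt "3.4 0.15 0 0 0 -0.4" --pt "4.6 0.2 0 0 0 -0.6" --pt "5.8 0.3 0 0 0 -0.7" --pt "7 0.35 0 0 0 -0.9" --pt "8.2 0.4 0 0 0 -1.0" --pt "9.4 0.5 0 0 0 -1.2" --pt "10.6 0.55 0 0 0 -1.35" --pt "11.8 0.6 0 0 0 -1.5"

```text
time: 10.25
tool_pos: [0.5453, 0.0714, 0.3393]
ee_rot: [0.686, 0.727, 0.001, 0.0]
force: [0.9, 0.5, 0.6]
grip_width: 0.523
```

```bash
python3 - <<'E'
from h import *
from workcell import *
import cv2
o=observe()
print(o["tool_pos"],rel([.556,.1395,.32],down(.088),o))
t=snapshot("top")["img"][:,:,::-1]; s=snapshot("scene")["img"][:,:,::-1]
c=lambda im,u,v,w,h:cv2.resize(im[v:v+h,u:u+w],None,fx=6,fy=6,interpolation=cv2.INTER_CUBIC)
cv2.imwrite("pics/g.png",np.hstack([c(t,372,170,72,66),c(s,355,250,60,66)]))
E
```

```text
[0.545306   0.07135668 0.33927596] [ 2.25  0.49  0.64  0.01 -0.   -0.29]
```

View pics/g.png

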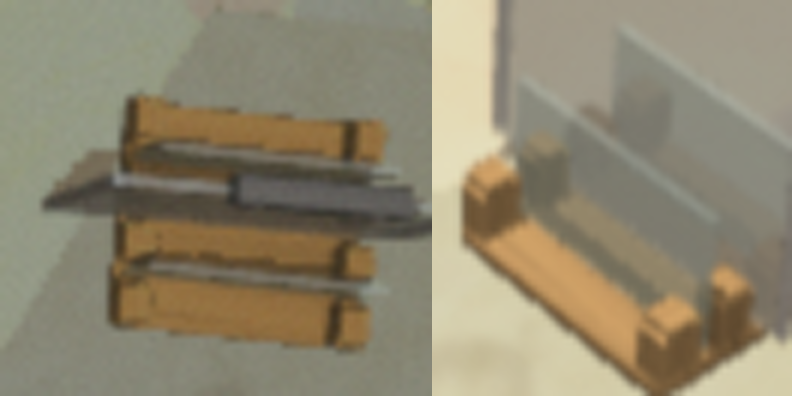

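```bash
python3 - <<'E' | tail -3
from g import *
t=lambda x,y:(372+x/6,170+y/6)
print("low-left",at("top",*t(45,205),.012),"expect",at_y(-.1,(.4925,-.278),.092,.012))
print("low-left if z=.03",at("top",*t(45,205),.03))
print("strip",at("top",*t(325,197),.249),"left top corner plate",at("top",*t(115,178),.235))
E
```

```text
low-left [ 0.5051 -0.1771  0.012 ] expect [ 0.5017 -0.1865  0.012 ]
low-left if z=.03 [ 0.5042 -0.1744  0.03  ]
strip [ 0.4944 -0.2655  0.249 ] left top corner plate [ 0.5048 -0.1753  0.235 ]
```

```bash
python3 - <<'E' | tail -4
from g import *
t=lambda x,y:(372+x/6,170+y/6)
print("strip",tri(*t(325,197),394.2,216.4))
print("lowleft",tri(*t(45,205),366,271.4))
print("topleft",tri(*t(115,178),368.6,206.4))
E
```

```text
0.24 [307.301 178.272] (308.75, 177.5)
strip (array([ 0.4952, -0.2672,  0.245 ]), np.float64(0.0017564157457011904))
lowleft (array([ 0.5051, -0.1769,  0.0137]), np.float64(0.00025313342666346975))
topleft (array([ 0.5055, -0.1764,  0.2304]), np.float64(0.0010808077011367017))
```

Emit:
play_rows --pt "1 0.3 0 0 0 -0.3" --pt "2.25 0.45 0 0 0 -0.3" --pt "2.25 0.45 0.6 0 0 -0.3" --pt "2.25 0.45 1.5 0 0 -0.3" --pt "2.25 0.45 2.4 0 0 -0.3" --pt "2.25 0.45 3.0 0 0 -0.3" --pt "2.25 0.45 3.0 0 0 -0.3" --pt "2.25 0.45 3.0 0 0 -0.3" --hand 45

```text
time: 11.15
tool_pos: [0.5553, 0.138, 0.2492]
ee_rot: [0.675, 0.738, 0.0, 0.0]
force: [0.0, -0.2, 0.3]
grip_width: 0.527
```

```bash
python3 - <<'E'
from h import *
from workcell import *
import cv2
o=observe()
print(o["tool_pos"],rel([.555,.1395,.194],down(.088),o),o["force"])
t=snapshot("top")["img"][:,:,::-1]; s=snapshot("scene")["img"][:,:,::-1]
c=lambda im,u,v,w,h:cv2.resize(im[v:v+h,u:u+w],None,fx=6,fy=6,interpolation=cv2.INTER_CUBIC)
cv2.imwrite("pics/h.png",np.hstack([c(t,245,155,60,66),c(s,275,130,70,66)]))
E
```

```text
[0.55525988 0.13797129 0.24919418] [ 0.05 -0.01  1.84  0.01  0.    0.  ] [ 0.03163288 -0.18326018  0.2907956 ]
```

View pics/h.png

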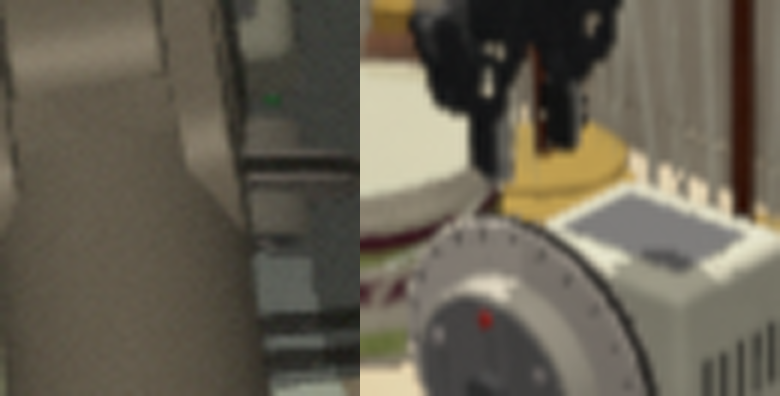

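Triangulation puts the guard's lower edge at z≈0.013, upright, so it is seated. The open fingers straddle the rim top and the red screw (crop (485,318)) is near the top. Next I go down and grip.

Emit:
play_rows --pt "0.05 0 0.5 0 0 0" --pt "0.05 0 1.0 0 0 0" --pt "0.05 0 1.4 0 0 0" --pt "0.05 0 1.7 0 0 0" --pt "0.05 0 1.84 0 0 0" --pt "0.05 0 1.84 0 0 0" --pt "0.05 0 1.84 0 0 0"

```text
time: 11.95
tool_pos: [0.5549, 0.1398, 0.1934]
ee_rot: [0.675, 0.738, 0.0, 0.0]
force: [-0.6, 0.2, -0.0]
grip_width: 0.524
```

Emit:
play_rows --pt "0 0 0 0 0 0" --pt "0 0 0 0 0 0" --pt "0 0 0 0 0 0" --pt "0 0 0 0 0 0" --pt "0 0 0 0 0 0" --pt "0 0 0 0 0 0" --hand 8 --force 70

```text
time: 12.55
tool_pos: [0.5542, 0.1399, 0.1939]
ee_rot: [0.675, 0.738, -0.0, -0.0]
force: [-3.1, -0.4, 6.3]
grip_width: 0.154
```

```bash
python3 -c "
from workcell import *
o=observe();print(o['tool_pos'],o['force'],o['ft_torque'],o['q'],o['grip_width'])"
```

```text
[0.55421594 0.13986494 0.19386188] [-3.10416901 -0.39610415  6.27096838] [-0.09327205  0.77719436  0.06557187] [-0.79409843  0.33738515  0.59195586  1.7851172  -0.21148727  1.08314046
 -0.03923817] 0.15381498463014096
```

```bash
cat > f.py <<'E'
from h import *
from workcell import observe
import json,os
o=observe(); c=np.array([.5555,.1395,.128]); a=np.array([np.cos(.088),np.sin(.088),0])
Rt=R.from_quat(o["ee_rot"]); z=Rt.as_matrix()[:,2]
th=np.degrees(np.arctan2(z@np.cross(a,[0,0,-1.]),-z[2])); # rotation about a
r=o["tool_pos"]-c; F=np.array(o["force"]);M=np.array(o["ft_torque"]); zr=np.array([0,0,1.])
thp=np.degrees(np.arctan2(r@np.cross(a,zr),r[2]))
t=np.cross(a,r/np.linalg.norm(r))
print("t%.2f tilt %.1f pos %.1f rad %.4f ax %.4f | Ft %.2f M.a %.3f  T(tcp)%.3f rotq %s q5-7 %s |F| %.1f"%(o["time"],th,thp,np.linalg.norm(r-a*(r@a)),r@a,F@t,M@a,-(np.cross(r,F)+M)@a,np.round(o["q"],2),"",np.linalg.norm(F)),"w",o["grip_width"].round(3))
E
python3 f.py
```

```text
Traceback (most recent call last):
  File "f.py", line 10, in <module>
    print("t%.2f tilt %.1f pos %.1f rad %.4f ax %.4f | Ft %.2f M.a %.3f  T(tcp)%.3f rotq %s q5-7 %s |F| %.1f"%(o["time"],th,thp,np.linalg.norm(r-a*(r@a)),r@a,F@t,M@a,-(np.cross(r,F)+M)@a,np.round(o["q"],2),"",np.linalg.norm(F)),"w",o["grip_width"].round(3))
                                                                                                                                                                                                                                        ^^^^^^^^^^^^^^^^^^^^^
AttributeError: 'float' object has no attribute 'round'
```

Emit:
play_rows --pt "-0.115 0 0.003 0 0.5 0" --pt "-0.23 0 0.012 0 1 0" --pt "-0.344 0 0.027 0 1.5 0" --pt "-0.457 0 0.048 0 2 0" --pt "-0.569 0 0.075 0 2.5 0"

```text
time: 13.05
tool_pos: [0.5555, 0.126, 0.1916]
ee_rot: [0.668, 0.732, 0.09, -0.099]
force: [-1.9, 5.8, 0.8]
grip_width: 0.148
```

```bash
python3 f.py
```

```text
Traceback (most recent call last):
  File "f.py", line 10, in <module>
    print("t%.2f tilt %.1f pos %.1f rad %.4f ax %.4f | Ft %.2f M.a %.3f  T(tcp)%.3f rotq %s q5-7 %s |F| %.1f"%(o["time"],th,thp,np.linalg.norm(r-a*(r@a)),r@a,F@t,M@a,-(np.cross(r,F)+M)@a,np.round(o["q"],2),"",np.linalg.norm(F)),"w",o["grip_width"].round(3))
                                                                                                                                                                                                                                        ^^^^^^^^^^^^^^^^^^^^^
AttributeError: 'float' object has no attribute 'round'
```

Emit:
play_rows --pt "-0.115 0 0.003 0 0.5 0" --pt "-0.23 0 0.012 0 1 0" --pt "-0.344 0 0.027 0 1.5 0" --pt "-0.457 0 0.048 0 2 0" --pt "-0.569 0 0.075 0 2.5 0"

```text
time: 13.55
tool_pos: [0.5569, 0.1101, 0.185]
ee_rot: [0.65, 0.713, 0.176, -0.194]
force: [-2.0, 7.2, -0.0]
grip_width: 0.151
```

```bash
python3 f.py
```

```text
Traceback (most recent call last):
  File "f.py", line 10, in <module>
    print("t%.2f tilt %.1f pos %.1f rad %.4f ax %.4f | Ft %.2f M.a %.3f  T(tcp)%.3f rotq %s q5-7 %s |F| %.1f"%(o["time"],th,thp,np.linalg.norm(r-a*(r@a)),r@a,F@t,M@a,-(np.cross(r,F)+M)@a,np.round(o["q"],2),"",np.linalg.norm(F)),"w",o["grip_width"].round(3))
                                                                                                                                                                                                                                        ^^^^^^^^^^^^^^^^^^^^^
AttributeError: 'float' object has no attribute 'round'
```

```bash
sed -i 's/o\["grip_width"\].round(3)/round(o["grip_width"],3)/' f.py; python3 f.py
```

```text
t13.55 tilt 30.4 pos 27.2 rad 0.0642 ax -0.0012 | Ft -6.50 M.a 0.187  T(tcp)0.230 rotq [-0.35  0.39  0.48  1.83 -0.75  1.21  0.57] q5-7  |F| 7.4 w 0.151
```

Emit:
play_rows --pt "-0.115 0 0.003 0 0.5 0" --pt "-0.23 0 0.012 0 1 0" --pt "-0.344 0 0.027 0 1.5 0" --pt "-0.457 0 0.048 0 2 0" --pt "-0.569 0 0.075 0 2.5 0"

```text
time: 14.05
tool_pos: [0.5581, 0.0965, 0.1745]
ee_rot: [0.621, 0.682, 0.26, -0.285]
force: [-2.2, 7.7, 0.4]
grip_width: 0.15
```

```bash
python3 f.py
```

```text
t14.05 tilt 45.4 pos 42.8 rad 0.0634 ax -0.0012 | Ft -6.01 M.a -0.001  T(tcp)0.382 rotq [-0.15  0.5   0.42  1.83 -0.96  1.37  0.81] q5-7  |F| 8.0 w 0.15
```

Emit:
play_rows --pt "-0.115 0 0.003 0 0.5 0" --pt "-0.23 0 0.012 0 1 0" --pt "-0.344 0 0.027 0 1.5 0" --pt "-0.457 0 0.048 0 2 0" --pt "-0.569 0 0.075 0 2.5 0"

```text
time: 14.55
tool_pos: [0.559, 0.0861, 0.1608]
ee_rot: [0.582, 0.639, 0.339, -0.372]
force: [-2.2, 9.0, 0.0]
grip_width: 0.147
```

```bash
python3 f.py
```

```text
t14.55 tilt 60.4 pos 58.5 rad 0.0628 ax -0.0012 | Ft -4.81 M.a -0.318  T(tcp)0.619 rotq [ 0.01  0.65  0.34  1.8  -1.1   1.55  0.99] q5-7  |F| 9.3 w 0.147
```

Emit:
play_rows --pt "0.115 0 0.003 0 -0.5 0" --pt "0.23 0 0.012 0 -1 0" --pt "0.344 0 0.027 0 -1.5 0" --pt "0.457 0 0.048 0 -2 0" --pt "0.569 0 0.075 0 -2.5 0"

```text
time: 15.05
tool_pos: [0.5583, 0.0945, 0.1723]
ee_rot: [0.624, 0.682, 0.257, -0.282]
force: [0.6, 4.2, -6.0]
grip_width: 0.149
```

```bash
python3 f.py
```

```text
t15.05 tilt 44.8 pos 45.5 rad 0.0632 ax -0.0012 | Ft 1.43 M.a -0.974  T(tcp)0.883 rotq [-0.15  0.5   0.42  1.83 -0.95  1.36  0.81] q5-7  |F| 7.3 w 0.149
```

Emit:
play_rows --pt "0.115 0 0.003 0 -0.5 0" --pt "0.23 0 0.012 0 -1 0" --pt "0.344 0 0.027 0 -1.5 0" --pt "0.457 0 0.048 0 -2 0" --pt "0.569 0 0.075 0 -2.5 0"

```text
time: 15.55
tool_pos: [0.5571, 0.1075, 0.1834]
ee_rot: [0.652, 0.713, 0.174, -0.19]
force: [-0.2, 1.8, -4.8]
grip_width: 0.148
```

```bash
python3 f.py
```

```text
t15.55 tilt 29.9 pos 30.0 rad 0.0640 ax -0.0012 | Ft 0.84 M.a -0.496  T(tcp)0.442 rotq [-0.35  0.39  0.49  1.83 -0.75  1.2   0.57] q5-7  |F| 5.1 w 0.148
```

Emit:
play_rows --pt "0 0 0 0 0 0" --pt "0 0 0 0 0 0" --pt "0 0 0 0 0 0" --pt "0 0 0 0 0 0" --hand 32

```text
time: 15.95
tool_pos: [0.5577, 0.1057, 0.184]
ee_rot: [0.653, 0.712, 0.175, -0.191]
force: [-0.2, -1.4, 1.3]
grip_width: 0.374
```

```bash
sed -i '$a print("  F",np.round(F,2),"M",np.round(M,3))' f.py; python3 f.py
```

```text
t15.95 tilt 30.0 pos 31.2 rad 0.0654 ax -0.0007 | Ft 0.45 M.a -0.501  T(tcp)0.472 rotq [-0.35  0.39  0.49  1.83 -0.75  1.2   0.57] q5-7  |F| 1.9 w 0.374
  F [-0.25 -1.36  1.34] M [-0.5   -0.035 -0.075]
```

Emit:
play_rows --pt "0.23 0 0.012 0 -1 0" --pt "0.457 0 0.048 0 -2 0" --pt "0.68 0 0.108 0 -3 0" --pt "0.895 0 0.19 0 -4 0" --pt "1.1 0 0.295 0 -5 0" --pt "1.1 0 0.295 0 -5 0" --pt "1.1 0 0.295 0 -5 0"

```text
time: 16.65
tool_pos: [0.5543, 0.1402, 0.1928]
ee_rot: [0.674, 0.738, -0.0, -0.001]
force: [0.4, -0.1, 0.1]
grip_width: 0.378
```

```bash
python3 f.py
```

```text
t16.65 tilt 0.0 pos -0.7 rad 0.0648 ax -0.0011 | Ft 0.13 M.a -0.027  T(tcp)0.019 rotq [-0.8   0.34  0.59  1.79 -0.21  1.08 -0.04] q5-7  |F| 0.4 w 0.378
  F [ 0.41 -0.09  0.13] M [-0.027 -0.002  0.031]
```

Emit:
play_rows --pt "0.23 0 0.012 0 -1 0" --pt "0.457 0 0.048 0 -2 0" --pt "0.68 0 0.108 0 -3 0" --pt "0.895 0 0.19 0 -4 0" --pt "1.1 0 0.295 0 -5 0" --pt "1.1 0 0.295 0 -5 0" --pt "1.1 0 0.295 0 -5 0"

```text
time: 17.35
tool_pos: [0.5518, 0.1705, 0.1841]
ee_rot: [0.653, 0.712, -0.175, 0.19]
force: [0.3, -0.3, 0.3]
grip_width: 0.374
```

```bash
python3 f.py
```

```text
t17.35 tilt -30.0 pos -29.1 rad 0.0642 ax -0.0009 | Ft 0.40 M.a 0.450  T(tcp)-0.476 rotq [-1.11  0.54  0.68  1.69  0.16  1.23 -0.46] q5-7  |F| 0.5 w 0.374
  F [ 0.33 -0.27  0.28] M [ 0.449  0.032 -0.026]
```

Emit:
play_rows --pt "0.23 0 0.012 0 -1 0" --pt "0.457 0 0.048 0 -2 0" --pt "0.68 0 0.108 0 -3 0" --pt "0.895 0 0.19 0 -4 0" --pt "1.1 0 0.295 0 -5 0" --pt "1.1 0 0.295 0 -5 0" --pt "1.1 0 0.295 0 -5 0"

```text
time: 18.05
tool_pos: [0.5503, 0.1941, 0.1614]
ee_rot: [0.586, 0.638, -0.338, 0.368]
force: [0.7, -0.4, 0.1]
grip_width: 0.38
```

```bash
python3 f.py
```

```text
t18.05 tilt -59.9 pos -58.7 rad 0.0642 ax -0.0004 | Ft 0.38 M.a 0.872  T(tcp)-0.897 rotq [-1.26  0.88  0.72  1.56  0.34  1.45 -0.64] q5-7  |F| 0.8 w 0.38
  F [ 0.69 -0.45  0.14] M [0.868 0.09  0.006]
```

Emit:
play_rows --pt "-0.23 0 0.012 0 1 0" --pt "-0.457 0 0.048 0 2 0" --pt "-0.68 0 0.108 0 3 0" --pt "-0.895 0 0.19 0 4 0" --pt "-1.1 0 0.295 0 5 0" --pt "-1.293 0 0.42 0 6 0" --pt "-1.472 0 0.565 0 7 0" --pt "-1.635 0 0.728 0 8 0" --pt "-1.78 0 0.907 0 9 0" --pt "-1.905 0 1.1 0 10 0"

```text
time: 19.05
tool_pos: [0.5557, 0.1356, 0.1973]
ee_rot: [0.677, 0.736, 0.005, -0.0]
force: [-0.4, 1.0, -0.9]
grip_width: 0.375
```

Emit:
play_rows --pt "-0.23 0 0.012 0 1 0" --pt "-0.457 0 0.048 0 2 0" --pt "-0.68 0 0.108 0 3 0" --pt "-0.895 0 0.19 0 4 0" --pt "-1.1 0 0.295 0 5 0" --pt "-1.293 0 0.42 0 6 0" --pt "-1.472 0 0.565 0 7 0" --pt "-1.635 0 0.728 0 8 0" --pt "-1.78 0 0.907 0 9 0" --pt "-1.905 0 1.1 0 10 0"

```text
time: 20.05
tool_pos: [0.5607, 0.0779, 0.1633]
ee_rot: [0.586, 0.638, 0.341, -0.365]
force: [-0.2, 1.2, 0.2]
grip_width: 0.372
```

Emit:
play_rows --pt "0 0 0 0 0 0" --pt "0 0 0 0 0 0" --pt "0 0 0 0 0 0"

```text
time: 20.35
tool_pos: [0.5603, 0.0827, 0.1627]
ee_rot: [0.584, 0.64, 0.339, -0.367]
force: [0.4, 0.3, 1.1]
grip_width: 0.376
```

```bash
python3 f.py
```

```text
t20.35 tilt 59.9 pos 58.7 rad 0.0667 ax -0.0002 | Ft -1.12 M.a -0.868  T(tcp)0.943 rotq [ 0.02  0.64  0.34  1.8  -1.09  1.54  0.98] q5-7  |F| 1.2 w 0.376
  F [0.35 0.31 1.15] M [-0.862 -0.102  0.008]
```

```bash
cat >> f.py <<'E'
Mc=M@a+1.0*np.sin(np.radians(th)); print("  >>> tilt %.1f Ft %.2f Mc %.3f Tdrum(.26) %.3f"%(th,F@t,Mc,.26*(F@t)+Mc))
E
sed -i 's/^print("t%/0 and print("t%/; s/^print("  F"/0 and print("/' f.py
```

Emit:
play_rows --pt "0 0 0 0 0 0" --pt "0 0 0 0 0 0" --pt "0 0 0 0 0 0" --pt "0 0 0 0 0 0" --hand 8

```text
time: 20.75
tool_pos: [0.5593, 0.0835, 0.1623]
ee_rot: [0.583, 0.64, 0.338, -0.37]
force: [-3.3, -2.3, 7.5]
grip_width: 0.144
```

```bash
python3 f.py
```

```text
File "f.py", line 11
    0 and print(",np.round(F,2),"M",np.round(M,3))
                                  ^
SyntaxError: unterminated string literal (detected at line 11)
```

Emit:
play_rows --pt "0.115 0 0.003 0 -0.5 0" --pt "0.23 0 0.012 0 -1 0" --pt "0.344 0 0.027 0 -1.5 0" --pt "0.457 0 0.048 0 -2 0" --pt "0.569 0 0.075 0 -2.5 0"

```text
time: 21.25
tool_pos: [0.5584, 0.0939, 0.176]
ee_rot: [0.623, 0.682, 0.259, -0.282]
force: [-3.2, -2.5, 4.8]
grip_width: 0.147
```

```bash
python3 f.py
```

```text
File "f.py", line 11
    0 and print(",np.round(F,2),"M",np.round(M,3))
                                  ^
SyntaxError: unterminated string literal (detected at line 11)
```

Emit:
play_rows --pt "0.115 0 0.003 0 -0.5 0" --pt "0.23 0 0.012 0 -1 0" --pt "0.344 0 0.027 0 -1.5 0" --pt "0.457 0 0.048 0 -2 0" --pt "0.569 0 0.075 0 -2.5 0"

```text
time: 21.75
tool_pos: [0.5571, 0.1079, 0.1871]
ee_rot: [0.651, 0.713, 0.176, -0.191]
force: [-4.4, -2.6, 9.7]
grip_width: 0.143
```

```bash
python3 f.py
```

```text
File "f.py", line 11
    0 and print(",np.round(F,2),"M",np.round(M,3))
                                  ^
SyntaxError: unterminated string literal (detected at line 11)
```

Emit:
play_rows --pt "0.115 0 0.003 0 -0.5 0" --pt "0.23 0 0.012 0 -1 0" --pt "0.344 0 0.027 0 -1.5 0" --pt "0.457 0 0.048 0 -2 0" --pt "0.569 0 0.075 0 -2.5 0"

```text
time: 22.25
tool_pos: [0.5557, 0.1243, 0.1942]
ee_rot: [0.669, 0.732, 0.089, -0.097]
force: [-6.7, -1.4, 12.5]
grip_width: 0.144
```

```bash
python3 f.py
```

```text
File "f.py", line 11
    0 and print(",np.round(F,2),"M",np.round(M,3))
                                  ^
SyntaxError: unterminated string literal (detected at line 11)
```

Emit:
play_rows --pt "0.115 0 0.003 0 -0.5 0" --pt "0.23 0 0.012 0 -1 0" --pt "0.344 0 0.027 0 -1.5 0" --pt "0.457 0 0.048 0 -2 0" --pt "0.569 0 0.075 0 -2.5 0"

```text
time: 22.75
tool_pos: [0.5541, 0.142, 0.1968]
ee_rot: [0.675, 0.738, 0.001, -0.001]
force: [-8.4, 0.5, 16.6]
grip_width: 0.142
```

```bash
python3 f.py
```

```text
File "f.py", line 11
    0 and print(",np.round(F,2),"M",np.round(M,3))
                                  ^
SyntaxError: unterminated string literal (detected at line 11)
```

Emit:
play_rows --pt "0.115 0 0.003 0 -0.5 0" --pt "0.23 0 0.012 0 -1 0" --pt "0.344 0 0.027 0 -1.5 0" --pt "0.457 0 0.048 0 -2 0" --pt "0.569 0 0.075 0 -2.5 0"

```text
time: 23.25
tool_pos: [0.5525, 0.16, 0.1946]
ee_rot: [0.669, 0.732, -0.087, 0.096]
force: [-8.8, 2.8, 19.3]
grip_width: 0.143
```

```bash
python3 f.py
```

```text
File "f.py", line 11
    0 and print(",np.round(F,2),"M",np.round(M,3))
                                  ^
SyntaxError: unterminated string literal (detected at line 11)
```

Emit:
play_rows --pt "0.115 0 0.003 0 -0.5 0" --pt "0.23 0 0.012 0 -1 0" --pt "0.344 0 0.027 0 -1.5 0" --pt "0.457 0 0.048 0 -2 0" --pt "0.569 0 0.075 0 -2.5 0"

```text
time: 23.75
tool_pos: [0.551, 0.1767, 0.1878]
ee_rot: [0.651, 0.714, -0.174, 0.191]
force: [-8.2, 7.3, 18.9]
grip_width: 0.148
```

```bash
python3 f.py
```

```text
File "f.py", line 11
    0 and print(",np.round(F,2),"M",np.round(M,3))
                                  ^
SyntaxError: unterminated string literal (detected at line 11)
```

Emit:
play_rows --pt "0.115 0 0.003 0 -0.5 0" --pt "0.23 0 0.012 0 -1 0" --pt "0.344 0 0.027 0 -1.5 0" --pt "0.457 0 0.048 0 -2 0" --pt "0.569 0 0.075 0 -2.5 0"

```text
time: 24.25
tool_pos: [0.5496, 0.191, 0.1769]
ee_rot: [0.623, 0.683, -0.257, 0.283]
force: [-7.6, 9.3, 17.2]
grip_width: 0.144
```

```bash
python3 f.py
```

```text
File "f.py", line 11
    0 and print(",np.round(F,2),"M",np.round(M,3))
                                  ^
SyntaxError: unterminated string literal (detected at line 11)
```

```bash
sed -i '/^0 and print(",np/d' f.py; python3 f.py
```

```text
>>> tilt -44.9 Ft 5.68 Mc -1.049 Tdrum(.26) 0.428
```

Emit:
play_rows --pt "0 0 0 0 0 0" --pt "0 0 0 0 0 0" --pt "0 0 0 0 0 0" --pt "0 0 0 0 0 0" --hand 32

```text
time: 24.65
tool_pos: [0.5505, 0.1854, 0.174]
ee_rot: [0.624, 0.681, -0.258, 0.282]
force: [-0.3, 0.5, 0.8]
grip_width: 0.371
```

```bash
python3 f.py; sed -i 's/^0 and print/print/' f.py; python3 f.py
```

```text
>>> tilt -45.0 Ft 0.18 Mc 0.040 Tdrum(.26) 0.086
t24.65 tilt -45.0 pos -45.0 rad 0.0652 ax -0.0009 | Ft 0.18 M.a 0.747  T(tcp)-0.758 rotq [-1.2   0.7   0.69  1.62  0.27  1.34 -0.58] q5-7  |F| 1.0 w 0.371
  >>> tilt -45.0 Ft 0.18 Mc 0.040 Tdrum(.26) 0.086
```

Emit:
play_rows --pt "0 0 0 0 0 0" --pt "0 0 0 0 0 0" --pt "0 0 0 0 0 0" --pt "0 0 0 0 0 0" --hand 8

```text
time: 25.05
tool_pos: [0.55, 0.1856, 0.1741]
ee_rot: [0.624, 0.681, -0.259, 0.282]
force: [-2.8, -1.1, 2.6]
grip_width: 0.147
```

```bash
python3 f.py
```

```text
t25.05 tilt -45.0 pos -45.2 rad 0.0654 ax -0.0014 | Ft 2.39 M.a 0.315  T(tcp)-0.471 rotq [-1.2   0.7   0.69  1.62  0.27  1.34 -0.58] q5-7  |F| 3.9 w 0.147
  >>> tilt -45.0 Ft 2.39 Mc -0.393 Tdrum(.26) 0.228
```

Emit:
play_rows --pt "0.115 0 0.003 0 -0.5 0" --pt "0.23 0 0.012 0 -1 0" --pt "0.344 0 0.027 0 -1.5 0" --pt "0.457 0 0.048 0 -2 0" --pt "0.569 0 0.075 0 -2.5 0"

```text
time: 25.55
tool_pos: [0.5491, 0.196, 0.1615]
ee_rot: [0.584, 0.637, -0.339, 0.37]
force: [-4.3, -1.2, 5.4]
grip_width: 0.147
```

```bash
python3 f.py
```

```text
t25.55 tilt -60.3 pos -59.5 rad 0.0660 ax -0.0014 | Ft 5.07 M.a -0.174  T(tcp)-0.161 rotq [-1.25  0.88  0.71  1.56  0.35  1.46 -0.65] q5-7  |F| 7.0 w 0.147
  >>> tilt -60.3 Ft 5.07 Mc -1.042 Tdrum(.26) 0.277
```

Emit:
play_rows --pt "-0.115 0 0.003 0 0.5 0" --pt "-0.23 0 0.012 0 1 0" --pt "-0.344 0 0.027 0 1.5 0" --pt "-0.457 0 0.048 0 2 0" --pt "-0.569 0 0.075 0 2.5 0"

```text
time: 26.05
tool_pos: [0.5498, 0.1883, 0.1713]
ee_rot: [0.623, 0.683, -0.256, 0.28]
force: [-0.5, 0.4, -7.5]
grip_width: 0.148
```

```bash
python3 f.py
```

```text
t26.05 tilt -44.6 pos -48.6 rad 0.0655 ax -0.0014 | Ft -5.91 M.a 1.757  T(tcp)-1.369 rotq [-1.2   0.7   0.69  1.62  0.27  1.34 -0.58] q5-7  |F| 7.5 w 0.148
  >>> tilt -44.6 Ft -5.91 Mc 1.054 Tdrum(.26) -0.483
```

Emit:
play_rows --pt "-0.115 0 0.003 0 0.5 0" --pt "-0.23 0 0.012 0 1 0" --pt "-0.344 0 0.027 0 1.5 0" --pt "-0.457 0 0.048 0 2 0" --pt "-0.569 0 0.075 0 2.5 0"

```text
time: 26.55
tool_pos: [0.551, 0.1756, 0.1817]
ee_rot: [0.652, 0.714, -0.172, 0.189]
force: [1.0, 1.8, -11.3]
grip_width: 0.149
```

```bash
python3 f.py
```

```text
t26.55 tilt -29.6 pos -34.1 rad 0.0649 ax -0.0013 | Ft -7.72 M.a 1.871  T(tcp)-1.370 rotq [-1.11  0.54  0.66  1.69  0.16  1.23 -0.47] q5-7  |F| 11.5 w 0.149
  >>> tilt -29.6 Ft -7.72 Mc 1.377 Tdrum(.26) -0.631
```

Emit:
play_rows --pt "-0.115 0 0.003 0 0.5 0" --pt "-0.23 0 0.012 0 1 0" --pt "-0.344 0 0.027 0 1.5 0" --pt "-0.457 0 0.048 0 2 0" --pt "-0.569 0 0.075 0 2.5 0"

```text
time: 27.05
tool_pos: [0.5523, 0.1604, 0.1885]
ee_rot: [0.669, 0.733, -0.085, 0.094]
force: [3.5, 7.3, -16.7]
grip_width: 0.15
```

```bash
python3 f.py
```

```text
t27.05 tilt -14.6 pos -19.2 rad 0.0641 ax -0.0013 | Ft -12.02 M.a 2.480  T(tcp)-1.710 rotq [-0.97  0.41  0.62  1.74  0.01  1.13 -0.29] q5-7  |F| 18.5 w 0.15
  >>> tilt -14.6 Ft -12.02 Mc 2.229 Tdrum(.26) -0.895
```

Emit:
play_rows --pt "-0.115 0 0.003 0 0.5 0" --pt "-0.23 0 0.012 0 1 0" --pt "-0.344 0 0.027 0 1.5 0" --pt "-0.457 0 0.048 0 2 0" --pt "-0.569 0 0.075 0 2.5 0"

```text
time: 27.55
tool_pos: [0.5538, 0.1444, 0.191]
ee_rot: [0.674, 0.739, 0.003, -0.003]
force: [4.4, 11.0, -16.9]
grip_width: 0.153
```

```bash
python3 f.py
```

```text
t27.55 tilt 0.4 pos -4.5 rad 0.0632 ax -0.0013 | Ft -11.87 M.a 1.976  T(tcp)-1.226 rotq [-0.78  0.34  0.57  1.79 -0.21  1.08 -0.04] q5-7  |F| 20.6 w 0.153
  >>> tilt 0.4 Ft -11.87 Mc 1.983 Tdrum(.26) -1.102
```

```bash
cat > fit.py <<'E'
import numpy as np
from scipy.optimize import least_squares
# phi, dir, Ft, Mc
d=np.array([(30,1,-6.5,.69),(45,1,-6.01,.711),(60,1,-4.81,.551),(45,-1,1.43,-.27),(30,-1,.84,.0),
(-75,-1,5.68,-1.049),(-90,-1,5.07,-1.042),(-76,1,-5.91,1.054),(-61,1,-7.72,1.377),(-47,1,-12.02,2.229),(-32,1,-11.87,1.983)])
for Dfix in(True,False):
    def f(p):
        rho,A,f0,b=p[:4];D=.56 if Dfix else p[4]
        return rho*d[:,2]+d[:,3]+d[:,1]*D+A*np.sin(np.radians(d[:,0]-f0))-b*0
    r=least_squares(f,[.26,.45,-90,0,.56],loss="soft_l1",f_scale=.1);print(r.x.round(3),r.fun.round(2))
E
python3 fit.py
```

```text
[  0.267   0.522 -92.009   0.      0.56 ] [-0.04  0.02  0.07 -0.09  0.11  0.06 -0.23  0.18  0.15 -0.05 -0.17]
[  0.24    0.422 -86.551   0.      0.39 ] [-0.1  -0.02  0.02 -0.    0.19  0.01 -0.24  0.11  0.1   0.01 -0.13]
```

Emit:
play_rows --pt "0 0 0 0 0 0" --pt "0 0 0 0 0 0" --pt "0 0 0 0 0 0" --hand 28

```text
time: 27.85
tool_pos: [0.5551, 0.1392, 0.1938]
ee_rot: [0.675, 0.738, 0.0, 0.001]
force: [-0.0, 0.7, -0.6]
grip_width: 0.326
```

```bash
python3 f.py
```

```text
t27.85 tilt -0.0 pos 0.3 rad 0.0658 ax -0.0004 | Ft -0.68 M.a -0.006  T(tcp)0.051 rotq [-0.78  0.33  0.57  1.78 -0.2   1.08 -0.05] q5-7  |F| 0.9 w 0.326
  >>> tilt -0.0 Ft -0.68 Mc -0.007 Tdrum(.26) -0.184
```

Emit:
play_rows --pt "0 0 0 0 0 0" --pt "0 0 0 0 0 0" --pt "0 0 0 0 0 0" --pt "0 0 0 0 0 0" --hand 8

```text
time: 28.25
tool_pos: [0.5542, 0.1398, 0.1938]
ee_rot: [0.675, 0.738, -0.0, -0.0]
force: [-3.3, -1.3, 5.4]
grip_width: 0.146
```

Emit:
play_rows --pt "0.115 0 0.003 0 -0.5 0" --pt "0.23 0 0.012 0 -1 0" --pt "0.344 0 0.027 0 -1.5 0" --pt "0.457 0 0.048 0 -2 0" --pt "0.569 0 0.075 0 -2.5 0"

```text
time: 28.75
tool_pos: [0.5527, 0.1569, 0.1924]
ee_rot: [0.669, 0.731, -0.089, 0.097]
force: [-4.4, -1.1, 7.9]
grip_width: 0.15
```

```bash
python3 f.py
```

```text
t28.75 tilt -15.1 pos -15.2 rad 0.0668 ax -0.0013 | Ft 2.75 M.a -0.143  T(tcp)-0.040 rotq [-0.97  0.41  0.62  1.74  0.02  1.14 -0.3 ] q5-7  |F| 9.1 w 0.15
  >>> tilt -15.1 Ft 2.75 Mc -0.404 Tdrum(.26) 0.310
```

Emit:
play_rows --pt "0.115 0 0.003 0 -0.5 0" --pt "0.23 0 0.012 0 -1 0" --pt "0.344 0 0.027 0 -1.5 0" --pt "0.457 0 0.048 0 -2 0" --pt "0.569 0 0.075 0 -2.5 0"

```text
time: 29.25
tool_pos: [0.5512, 0.1731, 0.1865]
ee_rot: [0.652, 0.712, -0.176, 0.192]
force: [-5.0, 0.8, 11.2]
grip_width: 0.146
```

```bash
python3 f.py
```

```text
t29.25 tilt -30.2 pos -30.1 rad 0.0676 ax -0.0013 | Ft 4.56 M.a -0.466  T(tcp)0.158 rotq [-1.11  0.54  0.66  1.68  0.17  1.24 -0.47] q5-7  |F| 12.3 w 0.146
  >>> tilt -30.2 Ft 4.56 Mc -0.969 Tdrum(.26) 0.216
```

Emit:
play_rows --pt "0.115 0 0.003 0 -0.5 0" --pt "0.23 0 0.012 0 -1 0" --pt "0.344 0 0.027 0 -1.5 0" --pt "0.457 0 0.048 0 -2 0" --pt "0.569 0 0.075 0 -2.5 0"

```text
time: 29.75
tool_pos: [0.55, 0.1872, 0.1765]
ee_rot: [0.623, 0.681, -0.26, 0.284]
force: [-6.5, 2.4, 12.8]
grip_width: 0.146
```

```bash
python3 f.py
```

```text
t29.75 tilt -45.3 pos -44.7 rad 0.0683 ax -0.0013 | Ft 6.89 M.a -0.700  T(tcp)0.229 rotq [-1.2   0.7   0.68  1.62  0.28  1.35 -0.58] q5-7  |F| 14.6 w 0.146
  >>> tilt -45.3 Ft 6.89 Mc -1.410 Tdrum(.26) 0.383
```

Emit:
play_rows --pt "0.115 0 0.003 0 -0.5 0" --pt "0.23 0 0.012 0 -1 0" --pt "0.344 0 0.027 0 -1.5 0" --pt "0.457 0 0.048 0 -2 0" --pt "0.569 0 0.075 0 -2.5 0"

```text
time: 30.25
tool_pos: [0.5489, 0.1983, 0.1633]
ee_rot: [0.584, 0.638, -0.339, 0.371]
force: [-5.9, 4.5, 13.2]
grip_width: 0.148
```

```bash
python3 f.py
```

```text
t30.25 tilt -60.3 pos -59.2 rad 0.0688 ax -0.0014 | Ft 8.77 M.a -0.931  T(tcp)0.327 rotq [-1.25  0.88  0.7   1.55  0.36  1.46 -0.65] q5-7  |F| 15.1 w 0.148
  >>> tilt -60.3 Ft 8.77 Mc -1.800 Tdrum(.26) 0.479
```

Emit:
play_rows --pt "0 0 0 0 0 0" --pt "0 0 0 0 0 0" --pt "0 0 0 0 0 0" --hand 32

```text
time: 30.55
tool_pos: [0.5499, 0.1964, 0.1603]
ee_rot: [0.585, 0.639, -0.337, 0.369]
force: [0.1, 0.1, -0.3]
grip_width: 0.374
```

Emit:
play_rows --pt "-0.23 0 0.012 0 1 0" --pt "-0.457 0 0.048 0 2 0" --pt "-0.68 0 0.108 0 3 0" --pt "-0.895 0 0.19 0 4 0" --pt "-1.1 0 0.295 0 5 0" --pt "-1.293 0 0.42 0 6 0" --pt "-1.472 0 0.565 0 7 0" --pt "-1.635 0 0.728 0 8 0" --pt "-1.78 0 0.907 0 9 0" --pt "-1.905 0 1.1 0 10 0"

```text
time: 31.55
tool_pos: [0.5552, 0.1385, 0.1947]
ee_rot: [0.676, 0.737, 0.003, -0.001]
force: [0.8, -0.2, -0.4]
grip_width: 0.375
```

Emit:
play_rows --pt "0 0 0 0 0 0" --pt "0 0 0 0 0 0" --pt "0 0 0 0 0 0"

```text
time: 31.85
tool_pos: [0.5543, 0.1409, 0.193]
ee_rot: [0.674, 0.738, 0.0, -0.0]
force: [0.4, 0.4, -0.2]
grip_width: 0.373
```

```bash
python3 f.py
```

```text
t31.85 tilt 0.0 pos -1.4 rad 0.0650 ax -0.0010 | Ft -0.38 M.a 0.043  T(tcp)-0.018 rotq [-0.77  0.33  0.56  1.79 -0.2   1.08 -0.05] q5-7  |F| 0.6 w 0.373
  >>> tilt 0.0 Ft -0.38 Mc 0.043 Tdrum(.26) -0.057
```

Emit:
play_rows --pt "0 0 0 0 0 0" --pt "0 0 0 0 0 0" --pt "0 0 0 0 0 0" --pt "0 0 0 0 0 0" --hand 8

```text
time: 32.25
tool_pos: [0.554, 0.1415, 0.1929]
ee_rot: [0.674, 0.738, 0.0, -0.001]
force: [-2.3, 3.6, 2.0]
grip_width: 0.149
```

```bash
python3 f.py
```

```text
t32.25 tilt 0.1 pos -1.9 rad 0.0649 ax -0.0013 | Ft -3.73 M.a 0.634  T(tcp)-0.391 rotq [-0.77  0.33  0.56  1.78 -0.2   1.08 -0.05] q5-7  |F| 4.8 w 0.149
  >>> tilt 0.1 Ft -3.73 Mc 0.635 Tdrum(.26) -0.336
```

Emit:
play_rows --pt "-0.115 0 0.003 0 0.5 0" --pt "-0.23 0 0.012 0 1 0" --pt "-0.344 0 0.027 0 1.5 0" --pt "-0.457 0 0.048 0 2 0" --pt "-0.569 0 0.075 0 2.5 0"

```text
time: 32.75
tool_pos: [0.5555, 0.1256, 0.1906]
ee_rot: [0.668, 0.732, 0.089, -0.099]
force: [-0.9, 6.0, -3.2]
grip_width: 0.147
```

```bash
python3 f.py
```

```text
t32.75 tilt 15.3 pos 12.5 rad 0.0641 ax -0.0012 | Ft -5.22 M.a 0.614  T(tcp)-0.280 rotq [-0.55  0.33  0.5   1.82 -0.48  1.1   0.26] q5-7  |F| 6.8 w 0.147
  >>> tilt 15.3 Ft -5.22 Mc 0.878 Tdrum(.26) -0.480
```

Emit:
play_rows --pt "-0.115 0 0.003 0 0.5 0" --pt "-0.23 0 0.012 0 1 0" --pt "-0.344 0 0.027 0 1.5 0" --pt "-0.457 0 0.048 0 2 0" --pt "-0.569 0 0.075 0 2.5 0"

```text
time: 33.25
tool_pos: [0.5569, 0.1102, 0.184]
ee_rot: [0.65, 0.713, 0.176, -0.194]
force: [-0.3, 9.1, -2.3]
grip_width: 0.146
```

```bash
python3 f.py
```

```text
t33.25 tilt 30.3 pos 27.6 rad 0.0632 ax -0.0012 | Ft -6.95 M.a 0.217  T(tcp)0.222 rotq [-0.33  0.39  0.45  1.83 -0.75  1.2   0.56] q5-7  |F| 9.4 w 0.146
  >>> tilt 30.3 Ft -6.95 Mc 0.722 Tdrum(.26) -1.085
```

Emit:
play_rows --pt "-0.115 0 0.003 0 0.5 0" --pt "-0.23 0 0.012 0 1 0" --pt "-0.344 0 0.027 0 1.5 0" --pt "-0.457 0 0.048 0 2 0" --pt "-0.569 0 0.075 0 2.5 0"

```text
time: 33.75
tool_pos: [0.558, 0.097, 0.1736]
ee_rot: [0.621, 0.682, 0.259, -0.285]
force: [0.5, 11.2, -2.5]
grip_width: 0.147
```

```bash
python3 f.py
```

```text
t33.75 tilt 45.4 pos 43.0 rad 0.0624 ax -0.0012 | Ft -6.39 M.a -0.058  T(tcp)0.457 rotq [-0.13  0.5   0.39  1.82 -0.95  1.36  0.8 ] q5-7  |F| 11.4 w 0.147
  >>> tilt 45.4 Ft -6.39 Mc 0.653 Tdrum(.26) -1.008
```

Emit:
play_rows --pt "0.115 0 0.003 0 -0.5 0" --pt "0.23 0 0.012 0 -1 0" --pt "0.344 0 0.027 0 -1.5 0" --pt "0.457 0 0.048 0 -2 0" --pt "0.569 0 0.075 0 -2.5 0"

```text
time: 34.25
tool_pos: [0.5571, 0.1075, 0.1824]
ee_rot: [0.652, 0.713, 0.173, -0.19]
force: [1.5, 3.6, -8.1]
grip_width: 0.153
```

```bash
python3 f.py
```

```text
t34.25 tilt 29.8 pos 30.5 rad 0.0632 ax -0.0012 | Ft 1.16 M.a -0.596  T(tcp)0.523 rotq [-0.33  0.39  0.46  1.83 -0.74  1.19  0.56] q5-7  |F| 9.0 w 0.153
  >>> tilt 29.8 Ft 1.16 Mc -0.099 Tdrum(.26) 0.202
```

Emit:
play_rows --pt "0.115 0 0.003 0 -0.5 0" --pt "0.23 0 0.012 0 -1 0" --pt "0.344 0 0.027 0 -1.5 0" --pt "0.457 0 0.048 0 -2 0" --pt "0.569 0 0.075 0 -2.5 0"

```text
time: 34.75
tool_pos: [0.5557, 0.1225, 0.1897]
ee_rot: [0.669, 0.732, 0.087, -0.095]
force: [-0.0, 0.1, -5.6]
grip_width: 0.148
```

```bash
python3 f.py
```

```text
t34.75 tilt 14.8 pos 15.3 rad 0.0640 ax -0.0013 | Ft 1.40 M.a -0.127  T(tcp)0.037 rotq [-0.55  0.33  0.51  1.82 -0.47  1.09  0.26] q5-7  |F| 5.6 w 0.148
  >>> tilt 14.8 Ft 1.40 Mc 0.129 Tdrum(.26) 0.493
```

Emit:
play_rows --pt "0.115 0 0.003 0 -0.5 0" --pt "0.23 0 0.012 0 -1 0" --pt "0.344 0 0.027 0 -1.5 0" --pt "0.457 0 0.048 0 -2 0" --pt "0.569 0 0.075 0 -2.5 0"

```text
time: 35.25
tool_pos: [0.5543, 0.1389, 0.1929]
ee_rot: [0.675, 0.738, -0.001, 0.001]
force: [-2.0, -2.2, -0.6]
grip_width: 0.148
```

```bash
python3 f.py
```

```text
t35.25 tilt -0.2 pos 0.4 rad 0.0649 ax -0.0012 | Ft 2.00 M.a 0.167  T(tcp)-0.297 rotq [-0.77  0.33  0.56  1.79 -0.2   1.08 -0.05] q5-7  |F| 3.0 w 0.148
  >>> tilt -0.2 Ft 2.00 Mc 0.164 Tdrum(.26) 0.684
```

Emit:
play_rows --pt "0.115 0 0.003 0 -0.5 0" --pt "0.23 0 0.012 0 -1 0" --pt "0.344 0 0.027 0 -1.5 0" --pt "0.457 0 0.048 0 -2 0" --pt "0.569 0 0.075 0 -2.5 0"

```text
time: 35.75
tool_pos: [0.5528, 0.1557, 0.1917]
ee_rot: [0.669, 0.731, -0.09, 0.097]
force: [-4.0, -1.8, 5.3]
grip_width: 0.15
```

```bash
python3 f.py
```

```text
t35.75 tilt -15.2 pos -14.4 rad 0.0658 ax -0.0013 | Ft 2.67 M.a 0.149  T(tcp)-0.325 rotq [-0.96  0.41  0.61  1.74  0.03  1.14 -0.31] q5-7  |F| 6.9 w 0.15
  >>> tilt -15.2 Ft 2.67 Mc -0.113 Tdrum(.26) 0.583
```

Emit:
play_rows --pt "0.115 0 0.003 0 -0.5 0" --pt "0.23 0 0.012 0 -1 0" --pt "0.344 0 0.027 0 -1.5 0" --pt "0.457 0 0.048 0 -2 0" --pt "0.569 0 0.075 0 -2.5 0"

```text
time: 36.25
tool_pos: [0.5513, 0.1718, 0.1861]
ee_rot: [0.652, 0.712, -0.176, 0.192]
force: [-5.6, -0.1, 9.6]
grip_width: 0.15
```

```bash
python3 f.py
```

```text
t36.25 tilt -30.2 pos -29.3 rad 0.0666 ax -0.0013 | Ft 4.37 M.a -0.129  T(tcp)-0.162 rotq [-1.1   0.53  0.64  1.68  0.18  1.24 -0.48] q5-7  |F| 11.1 w 0.15
  >>> tilt -30.2 Ft 4.37 Mc -0.632 Tdrum(.26) 0.503
```

Emit:
play_rows --pt "0.115 0 0.003 0 -0.5 0" --pt "0.23 0 0.012 0 -1 0" --pt "0.344 0 0.027 0 -1.5 0" --pt "0.457 0 0.048 0 -2 0" --pt "0.569 0 0.075 0 -2.5 0"

```text
time: 36.75
tool_pos: [0.5501, 0.1859, 0.1765]
ee_rot: [0.623, 0.68, -0.26, 0.284]
force: [-6.2, 1.5, 13.0]
grip_width: 0.149
```

```bash
python3 f.py
```

```text
t36.75 tilt -45.3 pos -43.9 rad 0.0673 ax -0.0013 | Ft 7.54 M.a -0.509  T(tcp)0.002 rotq [-1.19  0.69  0.67  1.62  0.29  1.35 -0.59] q5-7  |F| 14.5 w 0.149
  >>> tilt -45.3 Ft 7.54 Mc -1.220 Tdrum(.26) 0.739
```

Emit:
play_rows --pt "-0.115 0 0.003 0 0.5 0" --pt "-0.23 0 0.012 0 1 0" --pt "-0.344 0 0.027 0 1.5 0" --pt "-0.457 0 0.048 0 2 0" --pt "-0.569 0 0.075 0 2.5 0"

```text
time: 37.25
tool_pos: [0.551, 0.1754, 0.1839]
ee_rot: [0.652, 0.714, -0.173, 0.189]
force: [-3.8, 3.6, 0.7]
grip_width: 0.149
```

```bash
python3 f.py
```

```text
t37.25 tilt -29.7 pos -32.9 rad 0.0666 ax -0.0013 | Ft -2.90 M.a 1.185  T(tcp)-0.991 rotq [-1.09  0.53  0.64  1.68  0.18  1.23 -0.48] q5-7  |F| 5.3 w 0.149
  >>> tilt -29.7 Ft -2.90 Mc 0.689 Tdrum(.26) -0.066
```

Emit:
play_rows --pt "-0.115 0 0.003 0 0.5 0" --pt "-0.23 0 0.012 0 1 0" --pt "-0.344 0 0.027 0 1.5 0" --pt "-0.457 0 0.048 0 2 0" --pt "-0.569 0 0.075 0 2.5 0"

```text
time: 37.75
tool_pos: [0.5524, 0.1599, 0.1905]
ee_rot: [0.669, 0.733, -0.086, 0.094]
force: [-2.3, 4.9, -1.5]
grip_width: 0.149
```

```bash
python3 f.py
```

```text
t37.75 tilt -14.7 pos -18.2 rad 0.0658 ax -0.0013 | Ft -5.32 M.a 1.345  T(tcp)-0.994 rotq [-0.95  0.4   0.6   1.74  0.02  1.14 -0.3 ] q5-7  |F| 5.6 w 0.149
  >>> tilt -14.7 Ft -5.32 Mc 1.092 Tdrum(.26) -0.292
```

Emit:
play_rows --pt "-0.115 0 0.003 0 0.5 0" --pt "-0.23 0 0.012 0 1 0" --pt "-0.344 0 0.027 0 1.5 0" --pt "-0.457 0 0.048 0 2 0" --pt "-0.569 0 0.075 0 2.5 0"

```text
time: 38.25
tool_pos: [0.5539, 0.1432, 0.1928]
ee_rot: [0.674, 0.739, 0.002, -0.002]
force: [-1.9, 6.7, -3.2]
grip_width: 0.142
```

```bash
python3 f.py
```

```text
t38.25 tilt 0.4 pos -3.4 rad 0.0649 ax -0.0012 | Ft -6.99 M.a 1.245  T(tcp)-0.792 rotq [-0.76  0.33  0.55  1.79 -0.2   1.08 -0.05] q5-7  |F| 7.6 w 0.142
  >>> tilt 0.4 Ft -6.99 Mc 1.251 Tdrum(.26) -0.565
```

```bash
cat > fit2.py <<'E'
import numpy as np
from scipy.optimize import least_squares
L=[(p-91,k,f,m,p) for p,k,f,m in[(12.5,1,-5.22,.878),(27.6,1,-6.95,.722),(43,1,-6.39,.653),(-32.9,1,-2.9,.689),(-18.2,1,-5.32,1.092),(-3.4,1,-6.99,1.251),
(30.5,-1,1.16,-.099),(15.3,-1,1.4,.129),(.4,-1,2,.164),(-14.4,-1,2.67,-.113),(-29.3,-1,4.37,-.632),(-43.9,-1,7.54,-1.22)]]
B=[(p-34.1,-1,f,m,p) for p,f,m in[(-15.2,2.75,-.404),(-30.1,4.56,-.969),(-44.7,6.89,-1.41),(-59.2,8.77,-1.8)]]
A0=[(30,1,-6.5,.69,27),(45,1,-6.01,.711,43),(60,1,-4.81,.551,58),(45,-1,1.43,-.27,45),(30,-1,.84,.0,30),
(-76,-1,5.68,-1.049,-46),(-89,-1,5.07,-1.042,-59),(-78,1,-5.91,1.054,-48),(-64,1,-7.72,1.377,-34),(-49,1,-12.02,2.229,-19),(-34.5,1,-11.87,1.983,-4)]
for nm,D_ in(("local",L),("local+B",L+B),("all",L+B+A0)):
  d=np.array(D_)
  for mode in range(4):
    def f(p):
        rho,A,f0,b,D=p
        if mode<2:b=0
        if mode%2==0:D=.56
        return rho*d[:,2]+d[:,3]+d[:,1]*D+A*np.sin(np.radians(d[:,0]-f0))-b*np.sin(np.radians(d[:,4]))
    r=least_squares(f,[.26,.45,-90,0,.5],loss="soft_l1",f_scale=.15);print(nm,mode,r.x.round(3),"rms",np.sqrt(np.mean(r.fun**2)).round(3))
E
python3 fit2.py
```

```text
local 0 [  0.275   0.606 -95.262   0.      0.5  ] rms 0.161
local 1 [  0.282   0.631 -96.181  11.233   0.593] rms 0.161
local 2 [  0.275  -1.098 -88.653  -1.701   0.5  ] rms 0.161
local 3 [  0.282  -1.202 -88.284  -1.829   0.593] rms 0.161
local+B 0 [  0.269   0.53  -93.503   0.      0.5  ] rms 0.148
local+B 1 [  0.266   0.519 -93.176   0.      0.536] rms 0.147
local+B 2 [  0.276   0.469 -96.975  -0.119   0.5  ] rms 0.144
local+B 3 [  0.29    0.472 -99.588  -0.179   0.627] rms 0.143
all 0 [  0.268   0.542 -93.428   0.      0.5  ] rms 0.136
all 1 [  0.256   0.501 -92.133  89.97    0.481] rms 0.135
all 2 [ 2.6900e-01  5.2800e-01 -9.5516e+01 -4.5000e-02  5.0000e-01] rms 0.135
all 3 [ 2.5700e-01  4.9700e-01 -9.3338e+01 -2.1000e-02  4.8700e-01] rms 0.134
```

Emit:
play_rows --pt "0 0 0 0 0 0" --pt "0 0 0 0 0 0" --pt "0 0 0 0 0 0" --pt "0 0 0 0 0 0" --pt "0 0 0 0 0 0" --pt "0 0 0 0 0 0"

```text
time: 38.85
tool_pos: [0.5541, 0.1408, 0.1928]
ee_rot: [0.675, 0.738, 0.0, -0.001]
force: [-3.6, 5.2, 0.5]
grip_width: 0.146
```

```bash
python3 f.py; python3 - <<'E'
from h import *
from workcell import *
import cv2
s=snapshot("scene")["img"][:,:,::-1]
cv2.imwrite("pics/i.png",cv2.resize(s[125:325,225:440],None,fx=3,fy=3,interpolation=cv2.INTER_CUBIC))
c=np.array([.5555,.1395,.128]);a=np.array([np.cos(.088),np.sin(.088),0]);y=np.array([-a[1],a[0],0])
off=-.028*a
for ph in(0,-85,-94,-103):
    p=np.radians(ph);P=c+off+.044*(np.cos(p)*np.array([0,0,1.])-np.sin(p)*y)
    u=proj("scene",P);print(ph,u,(u-[225,125])*3)
E
```

```text
t38.85 tilt 0.1 pos -1.3 rad 0.0649 ax -0.0013 | Ft -5.52 M.a 1.589  T(tcp)-1.231 rotq [-0.76  0.33  0.55  1.79 -0.2   1.08 -0.05] q5-7  |F| 6.4 w 0.146
  >>> tilt 0.1 Ft -5.52 Mc 1.590 Tdrum(.26) 0.156
0 [297.39763565 183.32723094] [217.19290694 174.98169281]
-85 [288.34950271 190.11949369] [190.04850813 195.35848107]
-94 [288.45874924 191.95575567] [190.37624771 200.86726702]
-103 [288.79879219 193.8670065 ] [191.39637657 206.6010195 ]
```

View pics/i.png

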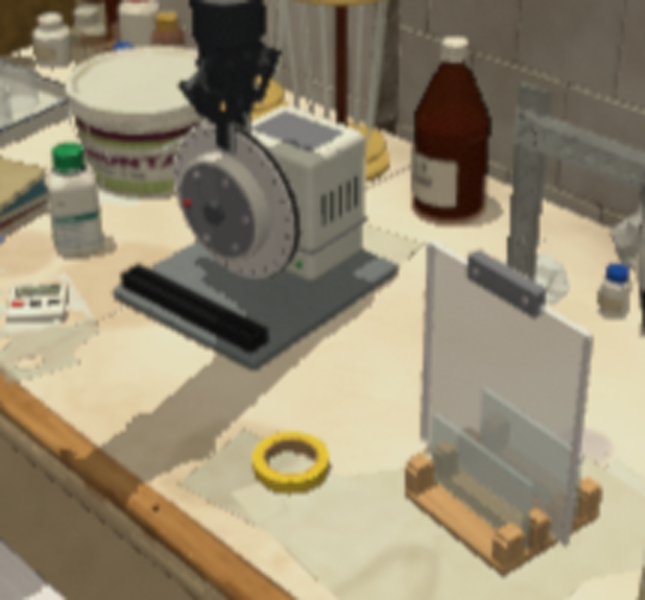

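The screw is at crop (186,203), where I expect it for a drum turn of about −94°. The guard stands in the rack, the glass plates and other items are in place, and the rim is held. Handing in.

```bash
python3 -c "
from workcell import *
print(finish_job())"
```

```text
the job is handed in; nothing more can be done
None
```

The job is handed in at about 39 s of the 72 s allowed. The gripper is still holding the rim, with the drum at rest and its heavy side at the bottom as best I could measure.

- **Guard:** I lifted it out of its slot and stood it in the rack's middle slot. Measured from both cameras, it is upright with its lower edge at about 13 mm, against a slot floor at 12 mm. It sits about 12 mm along the slot from where I aimed. In the last picture the glass plates and the bench items in view were in place.
- **Feeling for the heavy side:** I turned the drum by its rim in both directions over about 150°. I subtracted the sensor's offset with tilt, measured with the fingers open. A fit to the readings gave a drag of about 0.5 N m and a load of about 0.5 N m, both close to the stated values. The heavy side is at the bottom at a drum turn of about −94° from the start. Different versions of the fit ranged from −92° to −100°.
- **Final position:** by tracking the grip, the drum came to rest at about −92° to −94°, which matches where the red screw sits in the last picture.
- **Disagreements:**
  - Single torque readings scattered by about 0.14 N m, so the heavy-side angle is good to about 5°.
  - The fit put the force sensor's moment reference about 0.2 m behind the fingertips, which is inferred, not given.
  - At the end the arm still pressed on the rim with about 6 N, which the gear drag takes up.

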